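# Find the slipping weight and send it down the tipping tray

## Robot

A 7-joint arm with a two-finger parallel gripper is mounted at the origin on the work surface. World frame = base frame: x ahead of the robot, y to its left, z up, the work surface at z = 0. Lengths are in mm, angles in rad, forces in N, time in s.
With the tool pointing down it reaches from about 425 to 950 mm from the base axis. Payload 16.7 kg.
Tool frame: the origin (TCP) lies at the very end of the fingers, on their centre line; the grasp point (between the pads) lies 19 mm behind it (manip.grasp_offset is the distance from the TCP to the grasp point, in mm); z points along the fingers, y is the line along which they close (so a half turn about z gives the same grasp; the last joint's range is limited). The gripper opens to 94 mm and grips with 3 to 60 N. Pads are 16 mm wide; open, the fingers measure 119 mm over their backs; the gripper's body (75 mm by 177 mm) begins 78 mm behind the grasp point.
Start: joints at [1.095, 0.426, 0.074, 1.606, -0.034, 1.111, -0.067], TCP at [216.013, -639.463, 205.467] pointing down, gripper open.
Joint ranges: [-2.85, 2.85], [-0.5, 2.14], [-1.23, 1.37], [0.21, 2.46], [-1.02, 4.16], [0.16, 2.05], [-2.73, 2.73]. Speed limits (rad/s): [1.89, 1.89, 2.39, 2.39, 3.01, 3.01, 3.01].

## Interface

Orientations are given as [roll, pitch, yaw] about the fixed x, y, z axes, in that order (R = Rz(yaw) Ry(pitch) Rx(roll)).
In Python, from plant import manip, camera, calibration, ticket gives the robot as it stands. The module is installed in compiled form; this text tells all that it offers.
- The arm moves only by the shell command python3 -m jog 'ROWS' [FORCE]. ROWS is JSON, a list of rows, each an object of numbers: "rx", "ry", "rz": the turn, a rotation vector about the tool's x, y, z in units of 5 degrees (1.0 is 5 degrees); "dx", "dy", "dz": the shift along the tool's x, y, z in mm; "grip": the finger opening in mm, from 0 to 94. A call has 1 to 8 rows; each row is the pose to reach, as a shift and turn from the pose commanded when the call began, along the tool's axes at that moment; what a row does not reach only later rows make up. A row lasts 1/10 s, in which the tool goes at most 50 mm and 8.59 degrees, less where a joint would pass 70% of its speed; a pose out of reach is approached as far as the arm can. A call with a gripper value outside its range is refused whole. The fingers move at their own pace and stop on an object; FORCE is the grip in N (left out, the last holds). Time passes only in rows, so rows that repeat a pose let the fingers close. It gives the time, the measured TCP pose, the force, the opening and the grip force at its end, in the units of the state.
- manip.get_obs(): the state, without advancing time (a new reading comes with each control period).
- camera(name): name is "scene" or "top"; returns the picture (400x640x3 uint8, red, green, blue); there is no depth.
- calibration(name): a dict with "vfov" (degrees; the focal length in pixels is half the picture's height over the tangent of half this angle, whatever the lens; pixels are square), "cx", "cy" (the principal point, pixels), "dist_coeffs" ([k1, k2, p1, p2, k3] as OpenCV has them; the pictures are not rectified), "R" (3x3) and "t" (3): a world point X has camera coordinates R X + t. Camera axes: x right, y down, z forward; pixel columns grow to the right and rows downward; lengths in mm; the calibration is good to about 2 mm. A picture is of the moment at which its call begins. calibration takes no time and is no camera call.
- ticket.close_job(): hands the job in; it is judged then, once.
The state is a dict: "time_s": time; "joint_positions": joint angles; "qd": joint speeds; "joint_efforts": joint torques, N m; "eef_pos": TCP position; "eef_rot": TCP orientation; "wrist_force": force on the tool from outside, world axes, zero at the start; "torque": the same for the moment, N m; "gripper_width": finger opening in mm; "finger_force": force on a finger pad.
Only numpy, scipy, OpenCV 4.12 (cv2) and the standard library are available. Lean on these libraries where they do the work, as an engineer would, in place of code of your own. Each camera call takes 0.05 s, during which the arm holds its last target. There are 200 camera calls.

## Task

One of the two steel weights under the supply shelf has lost its grip: pull each in turn some 8 cm towards you, flat on the drawing board, feeling how hard it drags, and leave it standing there while you try the other. Then set the one that slid easily on the tipping tray, so that its own weight tips the tray and it slides into the repair box, and stand the one that grips on the stack of drawings. Let go of everything and do not disturb the glue, the pencils or the tape.

Things in the scene. Friction and masses are not known exactly. Their poses are not given: they have to be found in the camera images.
- board: Wooden drawing board fixed to the table, 250 (its x) x 370 (its y) x 8 thick; origin at the centre of its underside, x away from the robot. Both weights start on it, about 60 mm either side of its centre line, under the front of the shelf. Position and turn vary.
- shelf: Supply shelf fixed over the far part of the board, same origin and axes as the board. Underside 108 above the table; x from 55 (front edge) to 125, y +-185; cartons flush with its edge, up to 175 above the table; legs at y +-179, x 80 to 125. It blocks a tool pointing straight down: to reach the weights lean it 25 to 45 degrees, fingers pointing down and away from the robot, closing along the weight's y.
- weight_1: Steel weight, a look-alike pair: block 56 (x) x 34 (y) x 35 high with a 14-wide rib along x on top (42 overall); the lowest 4 is a black sole. Origin: centre of underside. 0.42 to 0.6 kg. Dragging one takes about 0.85 of its weight if the sole grips (3 to 6 N), 0.2 if slick (0.7 to 1.4 N), more if pressed: closing fingers may press it. Starts with x within 0.1 rad of the board's, centre 0 to 7 mm in under the shelf's front edge.
- weight_2: Steel weight, a look-alike pair: block 56 (x) x 34 (y) x 35 high with a 14-wide rib along x on top (42 overall); the lowest 4 is a black sole. Origin: centre of underside. 0.42 to 0.6 kg. Dragging one takes about 0.85 of its weight if the sole grips (3 to 6 N), 0.2 if slick (0.7 to 1.4 N), more if pressed: closing fingers may press it. Starts with x within 0.1 rad of the board's, centre 0 to 7 mm in under the shelf's front edge.
- tipper: Fixed plywood stand of the tipping tray, 90 wide, with the open repair box attached on its +x side. Origin on the table under the tray's pivot; x points from pivot to box, within 0.2 rad of the world's x. It stands left or right of the board, the drawings on the other side.
- tray (a joint): Tray angle about its pivot (rad): 0 level (at rest, its counterweight holding it on a stop), 0.56 fully tipped, outlet down over the box. It is damped: it tips in about half a second and returns by itself in 1 to 2 s when empty. A weight centred 20 mm or more from the pivot on the outlet side tips it; steep enough for the slick sole to slide, not for the gripping one.
- tray_load (a point): Where to set a weight, long side along the tray: point on the tray's floor, on its centre line, 30 mm from the pivot towards the outlet, 85 above the table when level. The aluminium tray runs from 90 behind this point to 60 past it (open outlet), 74 wide inside, lips 5 high at the sides and back. Axes as the tipper's while level.
- repair_box (a point): Centre of the inner floor of the open plywood repair box, 5 above the table; inside 155 (x) x 106 (y), walls 55 high, but 22 on the tray's side; axes as the tipper's.
- drawings: Stack of drawings fixed to the table, 210 (its x) x 148 (its y) x 10 thick; origin at the centre of its underside.
- glue: Bystander: white glue bottle 48 across, 130 high, beyond the shelf; origin under its centre.
- pencils: Bystander: pot of pencils 72 across, 155 high, beyond the shelf; origin under its centre.
- tape: Bystander: roll of tape lying flat, 90 across, 24 high, near the robot; origin under its centre.
There are look-alikes about, which are no part of the job. Leave any yellow look-alike of the weight_1 alone.

How it is judged (in metres and radians):
On the way, in this order (a step that is already met when the one before it is completed fails the run):
1. one weight is pulled along, flat on the board (within 2.5 mm), by the fingers, more than 40 mm from its start, the other still where it was (((linear speed of weight_1 above 0.005 m/s and z of weight_1 in the frame of board below 0.0105 m and contact force between the fingers and weight_1 above 0.3 N and distance of weight_1 from where it was at the start of the episode above 0.04 m and angle between weight_1's own z axis and vertical below 0.2 rad and distance of weight_2 from where it was at the start of the episode below 0.03 m) or (linear speed of weight_2 above 0.005 m/s and z of weight_2 in the frame of board below 0.0105 m and contact force between the fingers and weight_2 above 0.3 N and distance of weight_2 from where it was at the start of the episode above 0.04 m and angle between weight_2's own z axis and vertical below 0.2 rad and distance of weight_1 from where it was at the start of the episode below 0.03 m))), for 0.06 s.
2. the other weight is pulled in the same way, while the first stands upright on the board more than 40 mm from its start (((linear speed of weight_1 above 0.005 m/s and z of each of weight_1, weight_2 in the frame of board below 0.0105 m and contact force between the fingers and weight_1 above 0.3 N and distance of each of weight_1, weight_2 from where it was at the start of the episode above 0.04 m and angle between each of weight_1, weight_2's own z axis and vertical below 0.2 rad and z of weight_2 in the frame of board above 0.004 m) or (linear speed of weight_2 above 0.005 m/s and z of each of weight_2, weight_1 in the frame of board below 0.0105 m and contact force between the fingers and weight_2 above 0.3 N and distance of each of weight_2, weight_1 from where it was at the start of the episode above 0.04 m and angle between each of weight_2, weight_1's own z axis and vertical below 0.2 rad and z of weight_1 in the frame of board above 0.004 m))), for 0.06 s.
3. the tray is tipped more than 0.3 rad by a weight on it, the fingers not pushing the tray (value of joint tray above 0.3 rad and contact force between the fingers and tipper below 0.5 N and ((contact force between weight_1 and tipper above 0.1 N and x of weight_1 in the frame of tipper below 0.085 m) or (contact force between weight_2 and tipper above 0.1 N and x of weight_2 in the frame of tipper below 0.085 m))), for 0.05 s.
4. a weight is in the repair box (((x of weight_1 in the frame of repair_box between -0.083 and 0.083 m and y of weight_1 in the frame of repair_box between -0.058 and 0.058 m and z of weight_1 in the frame of repair_box between -0.01 and 0.05 m) or (x of weight_2 in the frame of repair_box between -0.083 and 0.083 m and y of weight_2 in the frame of repair_box between -0.058 and 0.058 m and z of weight_2 in the frame of repair_box between -0.01 and 0.05 m))), for 0.2 s.
At the end, for the whole second after the job is handed in: The slick weight, having slid down the tray, lies at rest inside the repair box (any way up) and the tray is level again (within 0.1 rad); the gripping weight stands upright (within 0.1 rad) and at rest on the stack of drawings, its centre at least 15 mm in from the edges (((x of weight_1 in the frame of repair_box between -0.083 and 0.083 m and y of weight_1 in the frame of repair_box between -0.058 and 0.058 m and z of weight_1 in the frame of repair_box between -0.01 and 0.05 m and x of weight_2 in the frame of drawings between -0.09 and 0.09 m and y of weight_2 in the frame of drawings between -0.06 and 0.06 m and z of weight_2 in the frame of drawings between 0.005 and 0.016 m and angle between weight_2's own z axis and vertical below 0.1 rad) or (x of weight_2 in the frame of repair_box between -0.083 and 0.083 m and y of weight_2 in the frame of repair_box between -0.058 and 0.058 m and z of weight_2 in the frame of repair_box between -0.01 and 0.05 m and x of weight_1 in the frame of drawings between -0.09 and 0.09 m and y of weight_1 in the frame of drawings between -0.06 and 0.06 m and z of weight_1 in the frame of drawings between 0.005 and 0.016 m and angle between weight_1's own z axis and vertical below 0.1 rad)) and linear speed of each of weight_1, weight_2 below 0.02 m/s and value of joint tray below 0.1 rad); the robot touches nothing.
It fails at once if a weight is left sticking on the tipped tray (the gripping one was set there) ((contact force between weight_1 and tipper above 0.1 N and x of weight_1 in the frame of tipper below 0.085 m and value of joint tray above 0.5 rad and linear speed of weight_1 below 0.002 m/s and not (contact force between the fingers and weight_1 above 0.3 N)) or (contact force between weight_2 and tipper above 0.1 N and x of weight_2 in the frame of tipper below 0.085 m and value of joint tray above 0.5 rad and linear speed of weight_2 below 0.002 m/s and not (contact force between the fingers and weight_2 above 0.3 N))).
It fails at once if a weight is put or pushed into the repair box by the fingers instead of sliding in ((x of weight_1 in the frame of repair_box between -0.06 and 0.09 m and y of weight_1 in the frame of repair_box between -0.07 and 0.07 m and z of weight_1 in the frame of repair_box between -0.01 and 0.08 m and contact force between the fingers and weight_1 above 0.3 N) or (x of weight_2 in the frame of repair_box between -0.06 and 0.09 m and y of weight_2 in the frame of repair_box between -0.07 and 0.07 m and z of weight_2 in the frame of repair_box between -0.01 and 0.08 m and contact force between the fingers and weight_2 above 0.3 N)).
It fails at once if the glue, the pencils or the tape is moved more than 20 mm (distance of any of glue, pencils, tape from where it was at the start of the episode above 0.02 m).
It also fails if it takes over 72 s, if anything falls off the work surface, if the arm or the gripper's body presses on something with over 40 N, if the wrist force passes 120 N, or if a joint passes its speed limit or range.

## Working session

There is one attempt and no reset: what is moved stays moved. The work goes in short steps, Python scripts to look and compute and a shell command to move; the robot and the scene stay as the last step left them, time stands still between calls to the robot, and variables do not carry over. Pictures are saved under pics/ and viewed, at most 10 in all, crops included, and the job is handed in when it is done.

```bash
mkdir -p pics; python3 - <<'E'
from plant import manip,camera,calibration
import cv2,numpy as np
for n in("scene","top"):
    im=camera(n);cv2.imwrite(f"pics/{n}0.png",im[:,:,::-1])
    c=calibration(n);print(n,{k:np.round(np.array(v),4).tolist() for k,v in c.items()}, (-np.array(c['R']).T@np.array(c['t'])).round())
print(manip.get_obs(),manip.grasp_offset)
E
```

```text
scene {'vfov': 42.6625, 'cx': 322.8538, 'cy': 196.088, 'dist_coeffs': [-0.0449, 0.0, 0.0, 0.0, 0.0], 'R': [[0.9141, 0.4055, -0.0054], [0.2671, -0.612, -0.7444], [-0.3052, 0.679, -0.6677]], 't': [-498.1964, -94.7702, 1587.2037]} [ 965. -934.  987.]
top {'vfov': 46.172, 'cx': 323.869, 'cy': 209.1329, 'dist_coeffs': [-0.0123, 0.0, 0.0, 0.0, 0.0], 'R': [[-0.0064, -1.0, -0.0074], [-0.9808, 0.0077, -0.1949], [0.1949, 0.0061, -0.9808]], 't': [11.8616, 565.8743, 1421.4293]} [ 2.780e+02 -1.000e+00  1.505e+03]
{'time_s': 0.1, 'joint_positions': array([ 1.09550587,  0.42664663,  0.07387862,  1.60650447, -0.03410206,
        1.1107843 , -0.06709947]), 'qd': array([ 0.00069686, -0.0026542 , -0.00108955, -0.00149124, -0.00114804,
        0.00050583, -0.00041713]), 'joint_efforts': array([ 7.50898034e-03, -9.37470531e+01,  3.67687337e+00, -4.55038011e+01,
       -4.85721161e-02,  1.68813259e-02,  5.07473248e-05]), 'eef_pos': array([ 215.88229038, -639.15792024,  204.87863204]), 'eef_rot': array([-3.14051304e+00,  8.25266239e-05,  3.25736338e-01]), 'wrist_force': array([-0.85215927, -0.23802164, -0.54775489]), 'torque': array([-0.06371913, -0.02541216, -0.03431515]), 'finger_force': 0.0, 'gripper_width': 93.90682291043827} 18.8
```

View pics/scene0.png

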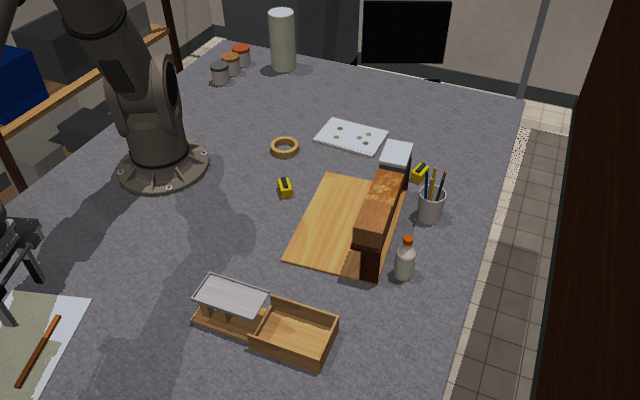

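View pics/top0.png

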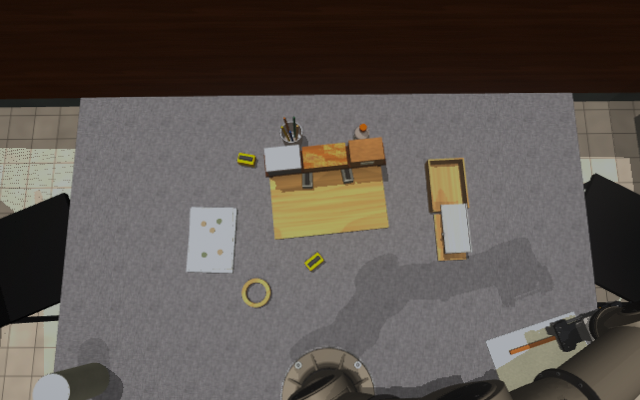

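The scene view shows the tipper and box in front at (265,320) and the drawings at (350,135). In the top view, the drawings are at (212,240), the board at (328,200), the weights' front ends at (307,180) and (347,174), and the tray at (455,228). Yellow decoys are at (314,261) and (246,159).

```bash
cat > h.py <<'E'
from plant import manip,camera,calibration
import cv2,numpy as np
from scipy.spatial.transform import Rotation as Rn
def ray(n,px):
    c=calibration(n);f=200/np.tan(np.radians(c['vfov']/2))
    K=np.array([[f,0,c['cx']],[0,f,c['cy']],[0,0,1]])
    p=cv2.undistortPoints(np.array(px,float).reshape(-1,1,2),K,np.array(c['dist_coeffs']))[:,0]
    R=np.array(c['R']);d=np.c_[p,np.ones(len(p))]@R
    return -R.T@np.array(c['t']),d
def onz(n,px,z):
    o,d=ray(n,px);return o+d*((z-o[2])/d[:,2])[:,None]
def proj(n,X):
    c=calibration(n);f=200/np.tan(np.radians(c['vfov']/2))
    K=np.array([[f,0,c['cx']],[0,f,c['cy']],[0,0,1]])
    return cv2.projectPoints(np.array(X,float).reshape(-1,1,3),cv2.Rodrigues(np.array(c['R']))[0],np.array(c['t'],float),K,np.array(c['dist_coeffs']))[0][:,0]
def crop(n,x,y,w,h,s,out,im=None):
    im=camera(n) if im is None else im
    cv2.imwrite(out,cv2.resize(im[y:y+h,x:x+w,::-1],None,fx=s,fy=s,interpolation=cv2.INTER_CUBIC))
    return im
E
python3 - <<'E'
from h import *
im=crop("top",260,120,130,125,4,"pics/a.png")
b=crop("top",420,150,60,115,5,"pics/x.png",im)
a=cv2.imread("pics/a.png");b=cv2.imread("pics/x.png")
H=600;o=np.zeros((H,800,3),np.uint8);a=cv2.resize(a,(480,462));o[:462,:480]=a  # a scale 3.692
b=cv2.resize(b,(300,575));o[:575,490:790]=b # b scale 5
cv2.imwrite("pics/topc.png",o)
def quad(x0,y0,x1,y1,f):
    s=im[y0:y1,x0:x1].astype(int);m=f(s).astype(np.uint8)
    cs,_=cv2.findContours(m,0,2);c=max(cs,key=cv2.contourArea)
    r=cv2.minAreaRect(c);return cv2.boxPoints(r)+[x0,y0],r[1]
hsv=cv2.cvtColor(im,cv2.COLOR_RGB2HSV)
q,_=quad(180,195,245,285,lambda s:s.min(2)>150)
P=onz("top",q,10);print("drawings",P.round(),P.mean(0))
q,_=quad(435,195,480,260,lambda s:(s.min(2)>140))
P=onz("top",q,90);print("tray",q,P.round(),P.mean(0))
P=onz("top",[[275,238],[388,228]],8);print("board near",P.round())
E
```

```text
drawings [[380. 448.  10.]
 [592. 444.  10.]
 [581. 295.  10.]
 [370. 302.  10.]] [480.71771115 372.37157508  10.        ]
tray [[440.60442257 205.14313698]
 [466.15614891 202.52244759]
 [471.10604858 250.78400421]
 [445.5543232  253.4046936 ]] [[ 569. -351.   90.]
 [ 576. -431.   90.]
 [ 428. -436.   90.]
 [ 420. -358.   90.]] [ 498.23126408 -394.04226721   90.        ]
board near [[ 482.  166.    8.]
 [ 512. -198.    8.]]
```

View pics/topc.png

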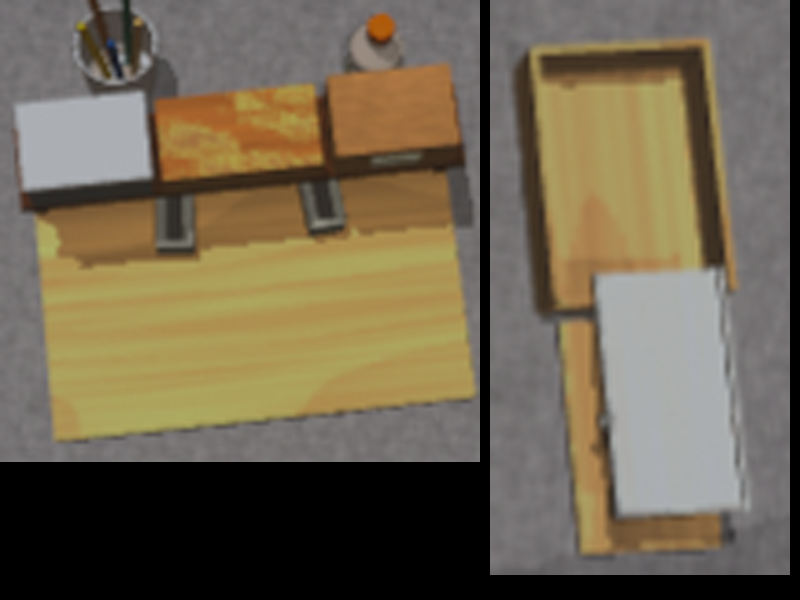

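The crop shows the weights' lower front edges at about (307.5,188) and (348.6,182.8). The board's near corners are at (275,239) and (388,228), and the tray quad is at (441,205) to (470,252).

```bash
cat >> h.py <<'E'
def pose():
    s=manip.get_obs();return np.array(s['eef_pos']),Rn.from_euler('xyz',s['eef_rot']),s
def tool(yaw,lean):  # R with tool x ahead at yaw, leaning fingers away
    return Rn.from_euler('z',yaw)*Rn.from_matrix([[np.cos(lean),0,np.sin(lean)],[0,-1,0],[np.sin(lean),0,-np.cos(lean)]])
def row(grasp,yaw,lean,back=0,p0=None,R0=None):
    p,R,_=pose()
    if p0 is not None:p,R=p0,R0
    T=tool(yaw,lean);t=np.array(grasp,float)+T.apply([0,0,18.8-back])
    d=R.inv().apply(t-p);r=(R.inv()*T).as_rotvec(degrees=True)/5
    print("tcp",t.round(1),dict(zip(['dx','dy','dz','rx','ry','rz'],[round(float(v),k) for v,k in zip([*d,*r],[1]*3+[2]*3)])))
def st():
    p,R,s=pose();g=p-R.apply([0,0,18.8])
    print("t",round(s['time_s'],2),"grasp",g.round(1),"z",R.apply([0,0,1]).round(3),"rot",np.round(s['eef_rot'],3),"F",np.round(s['wrist_force'],2),"T",np.round(s['torque'],2),"w",round(s['gripper_width'],1),"ff",round(s['finger_force'],1))
E
python3 - <<'E'
from h import *
B=onz("top",[[274.9,239.2],[388.1,227.8]],8);d=B[0]-B[1];yb=np.arctan2(d[1],d[0])-np.pi/2
ex=np.array([np.cos(yb),np.sin(yb),0]);c=B.mean(0)+125*ex
print("board",B.round(1),"len",np.linalg.norm(d),"yaw",yb,"c",c)
W=onz("top",[[307.5,188],[348.6,182.8]],8)
for w in W:
    ctr=w+28*ex;e=ctr-c;print("front",w.round(1),"ctr",ctr.round(1),"in board",(e@ex).round(1),(ex[0]*e[1]-ex[1]*e[0]).round(1))
f=lambda L:[[420+(x-490)/5,150+y/5] for x,y in L]
print("box",onz("top",f([(527,46),(710,40),(735,288)]),60).round(1), onz("top",f([(540,312)]),22).round(1))
print("stand base",onz("top",f([(582,553),(722,548)]),0).round(1))
g=W[0]+13*ex+[0,0,25];print(g)
row(g,yb,np.radians(35),100);row(g,yb,np.radians(35),0)
E
```

```text
board [[ 478.1  166.1    8. ]
 [ 512.4 -198.6    8. ]] len 366.30392458788737 yaw 0.09375835895636198 c [619.74345175  -4.51209687   8.        ]
front [646.6  61.4   8. ] ctr [674.4  64.    8. ] in board 60.9 63.1
front [663.  -73.8   8. ] ctr [690.9 -71.1   8. ] in board 64.6 -73.0
box [[ 725.6 -324.9   60. ]
 [ 728.6 -442.4   60. ]
 [ 566.4 -447.5   60. ]] [[ 559.3 -333.    22. ]]
stand base [[ 406.4 -356.9    0. ]
 [ 408.9 -446.5    0. ]]
[659.51165134  62.60227309  33.        ]
tcp [613.1  58.2  99.5] {'dx': 599.5, 'dy': -533.6, 'dz': 105.9, 'rx': -0.82, 'ry': 6.97, 'rz': 2.57}
tcp [670.2  63.6  17.6] {'dx': 655.3, 'dy': -520.3, 'dz': 187.8, 'rx': -0.82, 'ry': 6.97, 'rz': 2.57}
```

```bash
python3 -m jog '[{"dx":600,"dy":-534,"dz":40,"grip":62},{"dx":600,"dy":-534,"dz":40,"grip":62},{"dx":600,"dy":-534,"dz":40,"grip":62},{"dx":600,"dy":-534,"dz":40,"grip":62},{"dx":600,"dy":-534,"dz":40,"grip":62},{"dx":600,"dy":-534,"dz":40,"grip":62},{"dx":600,"dy":-534,"dz":40,"grip":62},{"dx":600,"dy":-534,"dz":40,"grip":62}]' 12; python3 -c "
from h import *
st();row([659.5,62.6,33],.094,np.radians(35),100)"
```

```text
t 0.15 grasp [ 215.9 -639.2  223.8] z [-0.     0.001 -1.   ] rot [-3.141  0.     0.326] F [-0.29 -0.62 -0.06] T [0.02 0.01 0.03] w 94.0 ff 0.0
tcp [613.1  58.2  99.5] {'dx': 599.5, 'dy': -533.5, 'dz': 105.9, 'rx': -0.82, 'ry': 6.97, 'rz': 2.57}schema error: expected keys rx, ry, rz, dx, dy, dz, grip
```

```bash
python3 -m jog '[{"dx":600,"dy":-534,"dz":40,"rx":0,"ry":0,"rz":0,"grip":62},{"dx":600,"dy":-534,"dz":40,"rx":0,"ry":0,"rz":0,"grip":62},{"dx":600,"dy":-534,"dz":40,"rx":0,"ry":0,"rz":0,"grip":62},{"dx":600,"dy":-534,"dz":40,"rx":0,"ry":0,"rz":0,"grip":62},{"dx":600,"dy":-534,"dz":40,"rx":0,"ry":0,"rz":0,"grip":62},{"dx":600,"dy":-534,"dz":40,"rx":0,"ry":0,"rz":0,"grip":62},{"dx":600,"dy":-534,"dz":40,"rx":0,"ry":0,"rz":0,"grip":62},{"dx":600,"dy":-534,"dz":40,"rx":0,"ry":0,"rz":0,"grip":62}]' 12; python3 -c "
from h import *
st();row([659.5,62.6,33],.094,np.radians(35),100)"
```

```text
time_s: 0.95
eef_pos: [414.3, -290.4, 185.6]
eef_rot: [3.141, -0.0, 0.326]
wrist_force: [1.0, -0.7, -0.2]
gripper_width: 61.9
finger_force: 0.0
t 0.95 grasp [ 414.3 -290.4  204.4] z [ 0. -0. -1.] rot [ 3.141 -0.     0.326] F [ 0.98 -0.66 -0.16] T [-0.07  0.02 -0.02] w 61.9 ff 0.0
tcp [613.1  58.2  99.5] {'dx': 299.9, 'dy': -266.7, 'dz': 86.1, 'rx': -0.81, 'ry': 6.97, 'rz': 2.57}
```

```bash
python3 -m jog '[{"dx":300,"dy":-267,"dz":86,"rx":-0.81,"ry":6.97,"rz":2.57,"grip":62},{"dx":300,"dy":-267,"dz":86,"rx":-0.81,"ry":6.97,"rz":2.57,"grip":62},{"dx":300,"dy":-267,"dz":86,"rx":-0.81,"ry":6.97,"rz":2.57,"grip":62},{"dx":300,"dy":-267,"dz":86,"rx":-0.81,"ry":6.97,"rz":2.57,"grip":62},{"dx":300,"dy":-267,"dz":86,"rx":-0.81,"ry":6.97,"rz":2.57,"grip":62},{"dx":300,"dy":-267,"dz":86,"rx":-0.81,"ry":6.97,"rz":2.57,"grip":62},{"dx":300,"dy":-267,"dz":86,"rx":-0.81,"ry":6.97,"rz":2.57,"grip":62},{"dx":300,"dy":-267,"dz":86,"rx":-0.81,"ry":6.97,"rz":2.57,"grip":62}]' 12;python3 -m jog '[{"dx":0,"dy":0,"dz":0,"rx":0,"ry":0,"rz":0,"grip":62},{"dx":0,"dy":0,"dz":0,"rx":0,"ry":0,"rz":0,"grip":62}]'; python3 -c "
from h import *
st();row([659.5,62.6,33],.094,np.radians(35),100)
crop('top',260,130,140,110,5,'pics/b.png')"
```

```text
time_s: 1.75
eef_pos: [530.6, -96.1, 146.9]
eef_rot: [-3.134, -0.568, 0.114]
wrist_force: [1.1, -1.2, -0.1]
gripper_width: 62.0
finger_force: 0.0
time_s: 1.95
eef_pos: [530.7, -95.2, 146.9]
eef_rot: [-3.134, -0.568, 0.117]
wrist_force: [-0.4, -0.5, 0.6]
gripper_width: 62.3
finger_force: 0.0
t 1.95 grasp [520.7 -96.6 162.8] z [ 0.533  0.07  -0.843] rot [-3.134 -0.568  0.117] F [-0.37 -0.45  0.6 ] T [-0.05  0.46 -0.04] w 62.3 ff 0.0
tcp [613.1  58.2  99.5] {'dx': 58.6, 'dy': -142.1, 'dz': 94.7, 'rx': -0.23, 'ry': 0.49, 'rz': 0.22}
```

View pics/b.png

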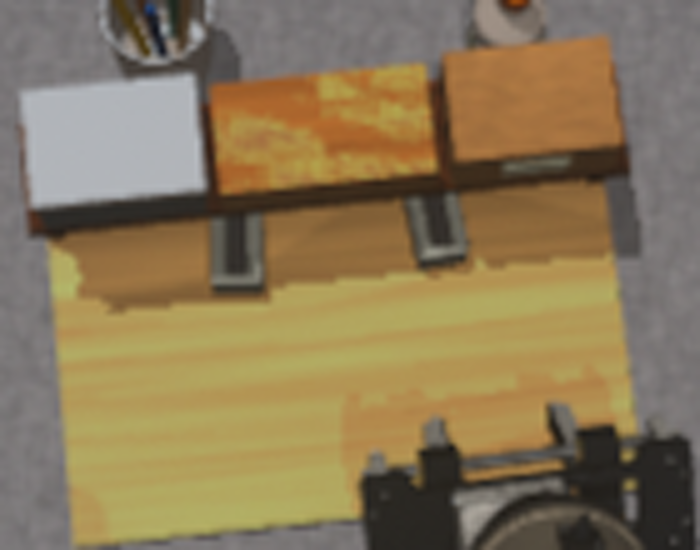

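The left weight at (307,188) looks square to the world's x (yaw about 0.02). The right one at (349,183) is turned about 0.16, and the gripper is clear at (365,225).

```bash
python3 -m jog '[{"dx":59,"dy":-142,"dz":95,"rx":-0.23,"ry":0.49,"rz":0,"grip":62},{"dx":59,"dy":-142,"dz":95,"rx":-0.23,"ry":0.49,"rz":0,"grip":62},{"dx":59,"dy":-142,"dz":95,"rx":-0.23,"ry":0.49,"rz":0,"grip":62},{"dx":59,"dy":-142,"dz":95,"rx":-0.23,"ry":0.49,"rz":0,"grip":62},{"dx":59,"dy":-142,"dz":95,"rx":-0.23,"ry":0.49,"rz":0,"grip":62},{"dx":59,"dy":-142,"dz":95,"rx":-0.23,"ry":0.49,"rz":0,"grip":62}]';  python3 -c "
from h import *
st();row([659.5,62,35],.03,np.radians(35),100);row([659.5,62,35],.03,np.radians(35),0)"
```

```text
time_s: 2.6
eef_pos: [572.9, -29.3, 143.5]
eef_rot: [3.14, -0.574, 0.107]
wrist_force: [-0.3, -1.4, 0.2]
gripper_width: 62.2
finger_force: 0.0
t 2.6 grasp [562.7 -30.4 159.2] z [ 0.54   0.057 -0.84 ] rot [ 3.14  -0.574  0.107] F [-0.28 -1.37  0.21] T [-0.01  0.56 -0.04] w 62.2 ff 0.0
tcp [612.9  60.6 101.5] {'dx': 18.7, 'dy': -85.1, 'dz': 62.0, 'rx': -0.48, 'ry': 0.42, 'rz': 0.73}
tcp [670.3  62.3  19.6] {'dx': 22.3, 'dy': -80.8, 'dz': 161.8, 'rx': -0.48, 'ry': 0.42, 'rz': 0.73}
```

```bash
python3 -m jog '[{"dx":19,"dy":-85,"dz":62,"rx":-0.48,"ry":0.42,"rz":0.73,"grip":62},{"dx":19,"dy":-85,"dz":62,"rx":-0.48,"ry":0.42,"rz":0.73,"grip":62},{"dx":19,"dy":-85,"dz":62,"rx":-0.48,"ry":0.42,"rz":0.73,"grip":62},{"dx":19,"dy":-85,"dz":62,"rx":-0.48,"ry":0.42,"rz":0.73,"grip":62},{"dx":19,"dy":-85,"dz":62,"rx":-0.48,"ry":0.42,"rz":0.73,"grip":62},{"dx":19,"dy":-85,"dz":62,"rx":-0.48,"ry":0.42,"rz":0.73,"grip":62},{"dx":19,"dy":-85,"dz":62,"rx":-0.48,"ry":0.42,"rz":0.73,"grip":62},{"dx":19,"dy":-85,"dz":62,"rx":-0.48,"ry":0.42,"rz":0.73,"grip":62}]';  python3 -c "
from h import *
st();print(pose()[2]['joint_positions'].round(2));row([659.5,62,35],.03,np.radians(35),0)"
```

```text
time_s: 3.4
eef_pos: [617.6, 63.0, 129.0]
eef_rot: [3.136, -0.562, 0.031]
wrist_force: [0.3, 0.9, 1.0]
gripper_width: 61.7
finger_force: 0.0
t 3.4 grasp [607.6  62.8 144.9] z [ 0.533  0.011 -0.846] rot [ 3.136 -0.562  0.031] F [0.25 0.93 1.04] T [0.   0.53 0.04] w 61.7 ff 0.0
[-1.08  0.32  0.93  2.3  -1.02  0.16 -0.81]
tcp [670.3  62.3  19.6] {'dx': -13.8, 'dy': 1.7, 'dz': 120.6, 'rx': 0.05, 'ry': 0.56, 'rz': 0.01}
```

```bash
python3 -m jog '[{"dx":-6,"dy":1.7,"dz":60,"rx":0,"ry":0,"rz":0,"grip":62},{"dx":-6,"dy":1.7,"dz":60,"rx":0,"ry":0,"rz":0,"grip":62},{"dx":-6,"dy":1.7,"dz":60,"rx":0,"ry":0,"rz":0,"grip":62},{"dx":-6,"dy":1.7,"dz":60,"rx":0,"ry":0,"rz":0,"grip":62},{"dx":-6,"dy":1.7,"dz":60,"rx":0,"ry":0,"rz":0,"grip":62}]';  python3 -c "
from h import *
st();print(pose()[2]['joint_positions'].round(2));row([659.5,62,35],.03,np.radians(32),0);row([659.5,62,35],.03,np.radians(29),0)"
```

```text
time_s: 3.9
eef_pos: [650.2, 64.9, 94.6]
eef_rot: [3.131, -0.525, 0.033]
wrist_force: [0.1, -0.2, -0.7]
gripper_width: 62.3
finger_force: 0.0
t 3.9 grasp [640.7  64.8 110.8] z [ 0.501  0.006 -0.865] rot [ 3.131 -0.525  0.033] F [ 0.12 -0.18 -0.73] T [0.05 0.47 0.05] w 62.3 ff 0.0
[-0.85  0.41  0.71  2.22 -1.02  0.16 -0.82]
tcp [669.5  62.3  19.1] {'dx': -21.2, 'dy': 2.5, 'dz': 75.0, 'rx': 0.1, 'ry': 0.39, 'rz': 0.03}
tcp [668.6  62.3  18.6] {'dx': -22.2, 'dy': 2.5, 'dz': 75.0, 'rx': 0.1, 'ry': -0.21, 'rz': 0.03}
```

```bash
python3 -m jog '[{"dx":-11,"dy":2.5,"dz":37,"rx":0.1,"ry":-0.2,"rz":0,"grip":62},{"dx":-22,"dy":2.5,"dz":75,"rx":0.1,"ry":-0.2,"rz":0,"grip":62},{"dx":-22,"dy":2.5,"dz":75,"rx":0.1,"ry":-0.2,"rz":0,"grip":62},{"dx":-22,"dy":2.5,"dz":75,"rx":0.1,"ry":-0.2,"rz":0,"grip":62},{"dx":-22,"dy":2.5,"dz":75,"rx":0.1,"ry":-0.2,"rz":0,"grip":62}]';  python3 -c "
from h import *
st();print(pose()[2]['joint_positions'].round(2));row([659.5,62,35],.03,np.radians(29),0)
crop('top',260,130,140,110,5,'pics/c.png')"
```

```text
time_s: 4.4
eef_pos: [678.2, 64.9, 38.9]
eef_rot: [3.136, -0.466, 0.033]
wrist_force: [-0.1, -0.0, 0.8]
gripper_width: 61.9
finger_force: 0.0
t 4.4 grasp [669.7  64.7  55.7] z [ 0.449  0.009 -0.894] rot [ 3.136 -0.466  0.033] F [-0.1  -0.01  0.8 ] T [-0.04  0.4  -0.02] w 61.9 ff 0.0
[-0.65  0.52  0.51  2.13 -1.02  0.16 -0.81]
tcp [668.6  62.3  18.6] {'dx': -17.7, 'dy': 2.2, 'dz': 13.9, 'rx': 0.05, 'ry': 0.46, 'rz': 0.04}
```

View pics/c.png

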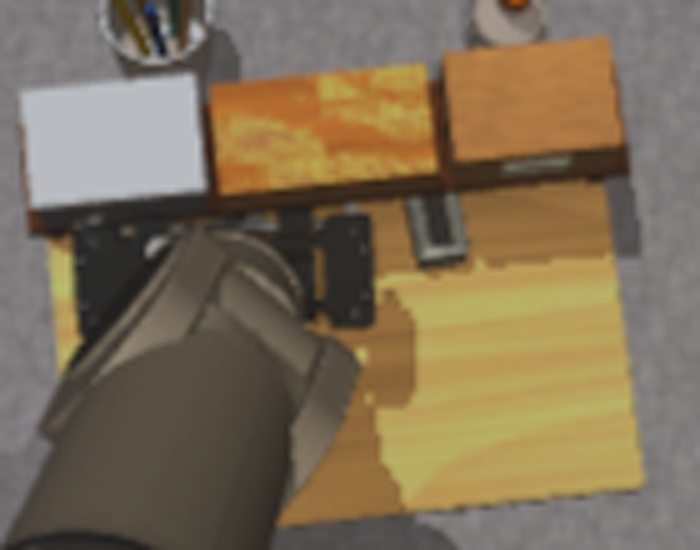

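The gripper hides the left weight, which is behind the fingers at (232,250) in the crop. Joints 5 and 6 are on their limits, so I'll back off and turn the gripper half round, which puts the wrist on the roomy side of joint 5.

```bash
python3 -m jog '[{"dx":-5,"dy":0,"dz":-45,"rx":0,"ry":0,"rz":0,"grip":62},{"dx":-10,"dy":0,"dz":-90,"rx":0,"ry":0,"rz":0,"grip":62},{"dx":-15,"dy":0,"dz":-130,"rx":0,"ry":-2,"rz":0,"grip":62},{"dx":-15,"dy":0,"dz":-170,"rx":0,"ry":-4,"rz":0,"grip":62},{"dx":-15,"dy":0,"dz":-180,"rx":0,"ry":-5.3,"rz":0,"grip":62},{"dx":-15,"dy":0,"dz":-180,"rx":0,"ry":-5.3,"rz":0,"grip":62},{"dx":-15,"dy":0,"dz":-180,"rx":0,"ry":-5.3,"rz":0,"grip":62}]';  python3 -c "
from h import *
st();print(pose()[2]['joint_positions'].round(2))"
python3 -m jog '[{"dx":0,"dy":0,"dz":0,"rx":0,"ry":0,"rz":-14,"grip":62},{"dx":0,"dy":0,"dz":0,"rx":0,"ry":0,"rz":-14,"grip":62},{"dx":0,"dy":0,"dz":0,"rx":0,"ry":0,"rz":-14,"grip":62},{"dx":0,"dy":0,"dz":0,"rx":0,"ry":0,"rz":-14,"grip":62},{"dx":0,"dy":0,"dz":0,"rx":0,"ry":0,"rz":-14,"grip":62},{"dx":0,"dy":0,"dz":0,"rx":0,"ry":0,"rz":-14,"grip":62},{"dx":0,"dy":0,"dz":0,"rx":0,"ry":0,"rz":-14,"grip":62},{"dx":0,"dy":0,"dz":0,"rx":0,"ry":0,"rz":-14,"grip":62}]';python3 -c "
from h import *
st();print(pose()[2]['joint_positions'].round(2))"
```

```text
time_s: 5.15
eef_pos: [585.8, 64.5, 194.4]
eef_rot: [3.137, -0.001, 0.033]
wrist_force: [-0.2, 0.7, -1.2]
gripper_width: 62.2
finger_force: 0.0
t 5.15 grasp [585.8  64.6 213.2] z [ 0.001 -0.005 -1.   ] rot [ 3.137e+00 -1.000e-03  3.300e-02] F [-0.24  0.65 -1.18] T [-0.03 -0.04 -0.02] w 62.2 ff 0.0
[-1.04  0.53  1.14  1.86 -0.53  1.11 -1.24]
time_s: 5.95
eef_pos: [584.2, 63.2, 191.3]
eef_rot: [3.136, 0.001, 1.237]
wrist_force: [0.1, -1.1, 0.4]
gripper_width: 61.9
finger_force: 0.0
t 5.95 grasp [584.1  63.2 210.1] z [ 0.005 -0.003 -1.   ] rot [3.136e+00 1.000e-03 1.237e+00] F [ 0.06 -1.1   0.37] T [-0.04 -0.05 -0.01] w 61.9 ff 0.0
[-0.86  0.38  0.82  1.86 -0.32  1.03 -0.24]
```

```bash
python3 -m jog '[{"dx":0,"dy":0,"dz":0,"rx":0,"ry":0,"rz":-14,"grip":62},{"dx":0,"dy":0,"dz":0,"rx":0,"ry":0,"rz":-14,"grip":62},{"dx":0,"dy":0,"dz":0,"rx":0,"ry":0,"rz":-14,"grip":62},{"dx":0,"dy":0,"dz":0,"rx":0,"ry":0,"rz":-14,"grip":62},{"dx":0,"dy":0,"dz":0,"rx":0,"ry":0,"rz":-14,"grip":62},{"dx":0,"dy":0,"dz":0,"rx":0,"ry":0,"rz":-14,"grip":62},{"dx":0,"dy":0,"dz":0,"rx":0,"ry":0,"rz":-14,"grip":62},{"dx":0,"dy":0,"dz":0,"rx":0,"ry":0,"rz":-14,"grip":62}]'
python3 -m jog '[{"dx":0,"dy":0,"dz":0,"rx":0,"ry":0,"rz":-8,"grip":62},{"dx":0,"dy":0,"dz":0,"rx":0,"ry":0,"rz":-8,"grip":62},{"dx":0,"dy":0,"dz":0,"rx":0,"ry":0,"rz":-8,"grip":62},{"dx":0,"dy":0,"dz":0,"rx":0,"ry":0,"rz":-8,"grip":62},{"dx":0,"dy":0,"dz":0,"rx":0,"ry":0,"rz":-8,"grip":62}]';cat >> h.py <<'E'
def rowz(pos,zdir,yaw,flip=1,back=0):  # any finger direction zdir; closing line kept near perpendicular to yaw
    p,R,_=pose();z=np.array(zdir,float);z/=np.linalg.norm(z)
    x=np.array([np.cos(yaw),np.sin(yaw),0]);x-=x@z*z;x/=np.linalg.norm(x)
    if flip:x=-x
    T=Rn.from_matrix(np.c_[x,np.cross(z,x),z]);t=np.array(pos,float)+z*(18.8-back)
    d=R.inv().apply(t-p);r=(R.inv()*T).as_rotvec(degrees=True)/5
    print("tcp",t.round(1),dict(zip(['dx','dy','dz','rx','ry','rz'],[round(float(v),k) for v,k in zip([*d,*r],[1]*3+[2]*3)])))
def dirn(yaw,lean): return [np.sin(lean)*np.cos(yaw),np.sin(lean)*np.sin(yaw),-np.cos(lean)]
E
python3 -c "
from h import *
st();print(pose()[2]['joint_positions'].round(2))
rowz([600,30,200],[.1,-.6,-.8],.03)
rowz([600,30,200],[.5,-.4,-.8],.03)
rowz([600,62,140],dirn(.03,.61),.03)"
```

```text
time_s: 6.75
eef_pos: [584.1, 63.3, 191.4]
eef_rot: [3.141, 0.006, 2.438]
wrist_force: [0.3, 0.1, 0.5]
gripper_width: 61.6
finger_force: 0.0
time_s: 7.25
eef_pos: [584.1, 63.4, 191.4]
eef_rot: [-3.138, 0.005, 3.136]
wrist_force: [-0.1, 0.8, 0.7]
gripper_width: 61.8
finger_force: 0.0
t 7.25 grasp [584.   63.5 210.2] z [ 0.005 -0.003 -1.   ] rot [-3.138  0.005  3.136] F [-0.11  0.8   0.69] T [ 0.07 -0.14  0.02] w 61.8 ff 0.0
[-0.55  0.31  0.4   1.84 -0.14  1.01  1.48]
tcp [601.9  18.8 185. ] {'dx': -18.0, 'dy': -44.5, 'dz': 6.6, 'rx': 7.34, 'ry': -0.98, 'rz': -0.71}
tcp [609.2  22.7 185.3] {'dx': -25.2, 'dy': -40.6, 'dz': 6.3, 'rx': 5.23, 'ry': -5.62, 'rz': -1.76}
tcp [610.8  62.3 124.6] {'dx': -26.3, 'dy': -0.7, 'dz': 66.9, 'rx': -0.16, 'ry': -6.93, 'rz': -0.38}
```

```bash
python3 -m jog '[{"dx":-18,"dy":-44,"dz":6,"rx":7.3,"ry":-1,"rz":-0.7,"grip":62},{"dx":-18,"dy":-44,"dz":6,"rx":7.3,"ry":-1,"rz":-0.7,"grip":62},{"dx":-18,"dy":-44,"dz":6,"rx":7.3,"ry":-1,"rz":-0.7,"grip":62},{"dx":-18,"dy":-44,"dz":6,"rx":7.3,"ry":-1,"rz":-0.7,"grip":62},{"dx":-25,"dy":-40,"dz":6,"rx":5.2,"ry":-5.6,"rz":-1.8,"grip":62},{"dx":-25,"dy":-40,"dz":6,"rx":5.2,"ry":-5.6,"rz":-1.8,"grip":62},{"dx":-25,"dy":-40,"dz":6,"rx":5.2,"ry":-5.6,"rz":-1.8,"grip":62},{"dx":-25,"dy":-40,"dz":6,"rx":5.2,"ry":-5.6,"rz":-1.8,"grip":62}]'
python3 -c "
from h import *
st();print(pose()[2]['joint_positions'].round(2))
rowz([610,60,130],dirn(.03,.61),.03)"
```

```text
time_s: 8.05
eef_pos: [603.7, 21.7, 182.7]
eef_rot: [-2.616, 0.43, -2.868]
wrist_force: [-0.5, -0.1, 0.2]
gripper_width: 61.6
finger_force: 0.0
t 8.05 grasp [594.7  29.  197.5] z [ 0.483 -0.386 -0.786] rot [-2.616  0.43  -2.868] F [-0.49 -0.14  0.19] T [ 0.45  0.34 -0.04] w 61.6 ff 0.0
[-1.09  0.24  0.67  2.21  0.85  0.61  0.6 ]
tcp [620.8  60.3 114.6] {'dx': 4.0, 'dy': 64.9, 'dz': 46.9, 'rx': -4.6, 'ry': -1.36, 'rz': 2.89}
```

```bash
python3 -m jog '[{"dx":4,"dy":65,"dz":47,"rx":-4.6,"ry":-1.4,"rz":2.9,"grip":62},{"dx":4,"dy":65,"dz":47,"rx":-4.6,"ry":-1.4,"rz":2.9,"grip":62},{"dx":4,"dy":65,"dz":47,"rx":-4.6,"ry":-1.4,"rz":2.9,"grip":62},{"dx":4,"dy":65,"dz":47,"rx":-4.6,"ry":-1.4,"rz":2.9,"grip":62},{"dx":4,"dy":65,"dz":47,"rx":-4.6,"ry":-1.4,"rz":2.9,"grip":62},{"dx":4,"dy":65,"dz":47,"rx":-4.6,"ry":-1.4,"rz":2.9,"grip":62}]'
python3 -c "
from h import *
st();print(pose()[2]['joint_positions'].round(2))
rowz([615,60,110],dirn(.03,.61),.03)"
```

```text
time_s: 8.65
eef_pos: [624.2, 58.6, 108.4]
eef_rot: [-3.077, 0.587, -3.083]
wrist_force: [0.2, 0.1, -0.2]
gripper_width: 62.0
finger_force: 0.0
t 8.65 grasp [613.8  59.2 124. ] z [ 0.556 -0.032 -0.831] rot [-3.077  0.587 -3.083] F [ 0.22  0.07 -0.16] T [0.05 0.35 0.  ] w 62.0 ff 0.0
[-0.45  0.26  0.16  2.29  1.35  0.17 -0.01]
tcp [625.8  60.3  94.6] {'dx': 6.3, 'dy': 2.5, 'dz': 12.3, 'rx': -0.56, 'ry': -0.25, 'rz': 0.28}
```

```bash
python3 -m jog '[{"dx":6,"dy":2.5,"dz":12,"rx":-0.56,"ry":-0.25,"rz":0.28,"grip":62},{"dx":6,"dy":2.5,"dz":12,"rx":-0.56,"ry":-0.25,"rz":0.28,"grip":62},{"dx":6,"dy":2.5,"dz":12,"rx":-0.56,"ry":-0.25,"rz":0.28,"grip":62}]'
python3 -c "
from h import *
st();print(pose()[2]['joint_positions'].round(2))
rowz([659.5,62,35],dirn(.03,.61),.03,back=40)
rowz([659.5,62,35],dirn(.03,.61),.03)"
```

```text
time_s: 8.95
eef_pos: [625.3, 58.8, 94.4]
eef_rot: [-3.141, 0.608, -3.113]
wrist_force: [0.4, -0.5, -0.7]
gripper_width: 62.1
finger_force: 0.0
t 8.95 grasp [614.5  58.5 109.8] z [ 0.571  0.016 -0.821] rot [-3.141  0.608 -3.113] F [ 0.37 -0.55 -0.73] T [-0.01  0.39 -0.03] w 62.1 ff 0.0
[-0.19  0.29 -0.1   2.3   1.82  0.17 -0.45]
tcp [647.4  61.6  52.4] {'dx': 5.8, 'dy': 2.2, 'dz': 47.1, 'rx': -0.02, 'ry': -0.02, 'rz': -0.01}
tcp [670.3  62.3  19.6] {'dx': 5.7, 'dy': 2.3, 'dz': 87.1, 'rx': -0.02, 'ry': -0.02, 'rz': -0.01}
```

Excellent – good posture now. Advance, then check.

```bash
python3 -m jog '[{"dx":6,"dy":2.2,"dz":25,"rx":0,"ry":0,"rz":0,"grip":62},{"dx":6,"dy":2.2,"dz":47,"rx":0,"ry":0,"rz":0,"grip":62},{"dx":6,"dy":2.3,"dz":67,"rx":0,"ry":0,"rz":0,"grip":62},{"dx":6,"dy":2.3,"dz":87,"rx":0,"ry":0,"rz":0,"grip":62},{"dx":6,"dy":2.3,"dz":87,"rx":0,"ry":0,"rz":0,"grip":62},{"dx":6,"dy":2.3,"dz":87,"rx":0,"ry":0,"rz":0,"grip":62}]'
python3 -c "
from h import *
st();print(pose()[2]['joint_positions'].round(2))
rowz([659.5,62,35],dirn(.03,.61),.03)
a=crop('top',265,150,100,75,8,'pics/d.png');crop('scene',330,150,90,100,5,'pics/d2.png')
a=cv2.imread('pics/d.png');b=cv2.imread('pics/d2.png');a=cv2.resize(a,(400,300));o=np.zeros((500,860,3),np.uint8);o[:300,:400]=a;o[:500,405:855]=b;cv2.imwrite('pics/d3.png',o[:,:800])"
```

```text
time_s: 9.55
eef_pos: [670.6, 62.4, 20.1]
eef_rot: [-3.137, 0.608, -3.111]
wrist_force: [-0.8, 0.4, -0.8]
gripper_width: 62.0
finger_force: 0.0
t 9.55 grasp [659.9  62.2  35.5] z [ 0.571  0.013 -0.821] rot [-3.137  0.608 -3.111] F [-0.81  0.41 -0.75] T [ 0.08  0.37 -0.02] w 62.0 ff 0.0
[-0.02  0.51 -0.29  2.22  2.16  0.31 -0.73]
tcp [670.3  62.3  19.6] {'dx': 0.6, 'dy': -0.1, 'dz': 0.2, 'rx': -0.05, 'ry': -0.03, 'rz': 0.01}
```

View pics/d3.png

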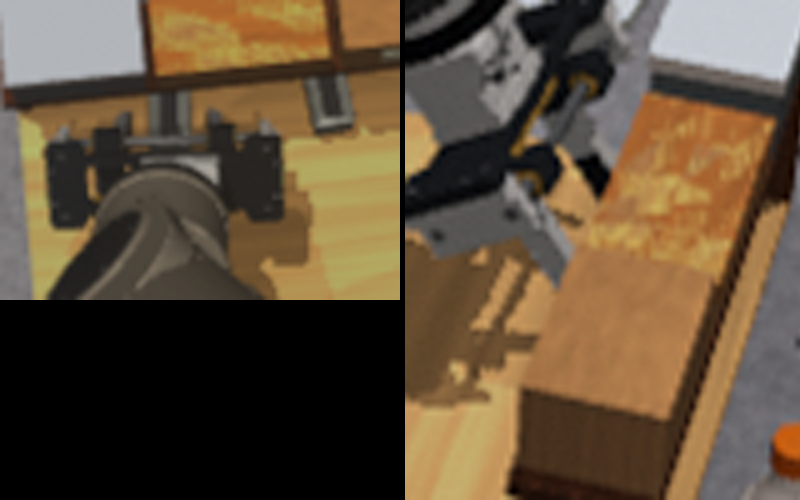

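The fingers straddle the left weight: it shows at crop (172,110) between fingers at (125,120) and (218,125).

```bash
python3 -m jog '[{"dx":0,"dy":0,"dz":0,"rx":0,"ry":0,"rz":0,"grip":28},{"dx":0,"dy":0,"dz":0,"rx":0,"ry":0,"rz":0,"grip":28},{"dx":0,"dy":0,"dz":0,"rx":0,"ry":0,"rz":0,"grip":28},{"dx":0,"dy":0,"dz":0,"rx":0,"ry":0,"rz":0,"grip":28},{"dx":0,"dy":0,"dz":0,"rx":0,"ry":0,"rz":0,"grip":28}]' 10
python3 -c "
from h import *
st();p,R,_=pose()
for d in([-20,-2,0],[-40,-4,0],[-80,-8,0]):print(d,R.inv().apply(d).round(1))"
```

```text
time_s: 10.15
eef_pos: [672.3, 62.3, 20.8]
eef_rot: [-3.136, 0.611, -3.111]
wrist_force: [-4.7, -0.6, 7.1]
gripper_width: 33.9
finger_force: 10.0
t 10.15 grasp [661.5  62.   36.2] z [ 0.574  0.012 -0.819] rot [-3.136  0.611 -3.111] F [-4.73 -0.61  7.1 ] T [ 0.01  0.33 -0.05] w 33.9 ff 10.0
[-20, -2, 0] [ 16.4  -1.4 -11.5]
[-40, -4, 0] [ 32.8  -2.9 -23. ]
[-80, -8, 0] [ 65.7  -5.8 -46. ]
```

```bash
python3 -m jog '[{"dx":-0.4,"dy":0,"dz":-0.6,"rx":0,"ry":0,"rz":0,"grip":28},{"dx":-0.4,"dy":0,"dz":-0.6,"rx":0,"ry":0,"rz":0,"grip":28}]'
python3 -c "
from h import *
st()"
python3 -m jog '[{"dx":4.1,"dy":-0.3,"dz":-2.9,"rx":0,"ry":0,"rz":0,"grip":28},{"dx":8.2,"dy":-0.7,"dz":-5.8,"rx":0,"ry":0,"rz":0,"grip":28},{"dx":12.3,"dy":-1,"dz":-8.7,"rx":0,"ry":0,"rz":0,"grip":28},{"dx":16.4,"dy":-1.4,"dz":-11.5,"rx":0,"ry":0,"rz":0,"grip":28}]'
python3 -c "
from h import *
st()"
```

```text
time_s: 10.35
eef_pos: [671.7, 62.2, 20.9]
eef_rot: [-3.136, 0.61, -3.111]
wrist_force: [-1.3, 0.4, -1.9]
gripper_width: 33.9
finger_force: 10.0
t 10.35 grasp [661.   62.   36.3] z [ 0.573  0.012 -0.82 ] rot [-3.136  0.61  -3.111] F [-1.31  0.4  -1.94] T [0.05 0.87 0.01] w 33.9 ff 10.0
time_s: 10.75
eef_pos: [651.5, 60.1, 21.1]
eef_rot: [-3.136, 0.61, -3.111]
wrist_force: [-0.6, -0.2, -4.4]
gripper_width: 33.7
finger_force: 10.0
t 10.75 grasp [640.8  59.9  36.5] z [ 0.573  0.012 -0.819] rot [-3.136  0.61  -3.111] F [-0.62 -0.16 -4.43] T [0.05 1.03 0.01] w 33.7 ff 10.0
```

```bash
python3 -m jog '[{"dx":4.3,"dy":-0.3,"dz":-2.5,"rx":0,"ry":0,"rz":0,"grip":28},{"dx":8.4,"dy":-0.7,"dz":-5.4,"rx":0,"ry":0,"rz":0,"grip":28},{"dx":12.5,"dy":-1,"dz":-8.3,"rx":0,"ry":0,"rz":0,"grip":28}]'
python3 -c "
from h import *
st()"
python3 -m jog '[{"dx":4.3,"dy":-0.3,"dz":-2.6,"rx":0,"ry":0,"rz":0,"grip":28},{"dx":8.4,"dy":-0.7,"dz":-5.5,"rx":0,"ry":0,"rz":0,"grip":28},{"dx":12.5,"dy":-1,"dz":-8.4,"rx":0,"ry":0,"rz":0,"grip":28}]'
python3 -c "
from h import *
st()"
python3 -m jog '[{"dx":4.3,"dy":-0.3,"dz":-2.7,"rx":0,"ry":0,"rz":0,"grip":28},{"dx":8.4,"dy":-0.7,"dz":-5.6,"rx":0,"ry":0,"rz":0,"grip":28},{"dx":12.5,"dy":-1,"dz":-8.5,"rx":0,"ry":0,"rz":0,"grip":28}]'
python3 -c "
from h import *
st()"
```

```text
time_s: 11.05
eef_pos: [636.8, 58.8, 20.9]
eef_rot: [-3.136, 0.611, -3.111]
wrist_force: [-0.0, -0.3, -4.3]
gripper_width: 34.0
finger_force: 10.0
t 11.05 grasp [626.   58.5  36.3] z [ 0.573  0.012 -0.819] rot [-3.136  0.611 -3.111] F [-0.03 -0.34 -4.27] T [-0.02  0.98 -0.02] w 34.0 ff 10.0
time_s: 11.35
eef_pos: [622.1, 57.4, 20.8]
eef_rot: [-3.136, 0.611, -3.111]
wrist_force: [1.1, 0.4, -2.5]
gripper_width: 34.3
finger_force: 10.0
t 11.35 grasp [611.3  57.2  36.2] z [ 0.574  0.012 -0.819] rot [-3.136  0.611 -3.111] F [ 1.15  0.4  -2.5 ] T [ 0.11  0.56 -0.01] w 34.3 ff 10.0
time_s: 11.65
eef_pos: [607.2, 56.0, 20.8]
eef_rot: [-3.136, 0.612, -3.111]
wrist_force: [2.8, -0.4, 0.7]
gripper_width: 34.1
finger_force: 10.0
t 11.65 grasp [596.4  55.8  36.2] z [ 0.574  0.012 -0.819] rot [-3.136  0.612 -3.111] F [ 2.84 -0.45  0.7 ] T [ 0.11 -0.25  0.  ] w 34.1 ff 10.0
```

```bash
for i in 1 2 3 4 5; do python3 -m jog '[{"dx":2.5,"dy":-0.2,"dz":-1.7,"rx":0,"ry":0,"rz":0,"grip":28}]' | grep -E "wrist|eef_pos"; done
```

```text
eef_pos: [604.2, 55.7, 20.8]
wrist_force: [4.0, 0.5, 1.2]
eef_pos: [601.4, 55.4, 20.8]
wrist_force: [3.5, 0.6, 2.2]
eef_pos: [598.5, 55.2, 20.8]
wrist_force: [4.1, 0.1, 3.1]
eef_pos: [595.6, 54.9, 20.8]
wrist_force: [5.6, -0.0, 3.1]
eef_pos: [592.6, 54.7, 20.8]
wrist_force: [5.0, 0.2, 3.7]
```

Drag was 4 to 5.6 N with only light pressing, so the left weight grips. I'll release it and go to the other.

```bash
python3 -m jog '[{"dx":0,"dy":0,"dz":0,"rx":0,"ry":0,"rz":0,"grip":62},{"dx":0,"dy":0,"dz":0,"rx":0,"ry":0,"rz":0,"grip":62},{"dx":0,"dy":0,"dz":0,"rx":0,"ry":0,"rz":0,"grip":62},{"dx":0,"dy":0,"dz":-30,"rx":0,"ry":0,"rz":0,"grip":62},{"dx":0,"dy":0,"dz":-70,"rx":0,"ry":0,"rz":0,"grip":62},{"dx":0,"dy":0,"dz":-70,"rx":0,"ry":0,"rz":0,"grip":62}]'
python3 -c "
from h import *
st();print(pose()[2]['joint_positions'].round(2))
rowz([676.8,-71.6,36.5],dirn(.15,.61),.15,back=90)
"
```

```text
time_s: 12.75
eef_pos: [551.1, 53.8, 81.1]
eef_rot: [-3.136, 0.615, -3.111]
wrist_force: [0.5, -0.2, 0.1]
gripper_width: 61.9
finger_force: 0.0
t 12.75 grasp [540.2  53.6  96.4] z [ 0.576  0.013 -0.817] rot [-3.136  0.615 -3.111] F [ 0.52 -0.24  0.13] T [0.07 0.4  0.  ] w 61.9 ff 0.0
[-0.02  0.24 -0.34  2.45  2.06  0.28 -0.72]
tcp [636.5 -77.7  94.9] {'dx': -74.4, 'dy': -133.9, 'dz': 36.3, 'rx': -0.84, 'ry': 0.05, 'rz': -1.12}
```

```bash
python3 -m jog '[{"dx":-74,"dy":-134,"dz":25,"rx":-0.84,"ry":0.05,"rz":-1.12,"grip":62},{"dx":-74,"dy":-134,"dz":25,"rx":-0.84,"ry":0.05,"rz":-1.12,"grip":62},{"dx":-74,"dy":-134,"dz":25,"rx":-0.84,"ry":0.05,"rz":-1.12,"grip":62},{"dx":-74,"dy":-134,"dz":25,"rx":-0.84,"ry":0.05,"rz":-1.12,"grip":62},{"dx":-74,"dy":-134,"dz":36,"rx":-0.84,"ry":0.05,"rz":-1.12,"grip":62},{"dx":-74,"dy":-134,"dz":36,"rx":-0.84,"ry":0.05,"rz":-1.12,"grip":62},{"dx":-74,"dy":-134,"dz":36,"rx":-0.84,"ry":0.05,"rz":-1.12,"grip":62}]'
python3 -c "
from h import *
st();print(pose()[2]['joint_positions'].round(2))
rowz([676.8,-71.6,36.5],dirn(.15,.61),.15,back=40)
rowz([676.8,-71.6,36.5],dirn(.15,.61),.15,back=0)
crop('top',260,130,140,110,5,'pics/e.png')"
```

```text
time_s: 13.45
eef_pos: [632.8, -72.3, 89.1]
eef_rot: [-3.141, 0.603, -2.993]
wrist_force: [-0.2, 0.2, -0.8]
gripper_width: 62.0
finger_force: 0.0
t 13.45 grasp [622.2 -73.9 104.6] z [ 0.561  0.083 -0.823] rot [-3.141  0.603 -2.993] F [-0.18  0.22 -0.8 ] T [ 0.03  0.46 -0.  ] w 62.0 ff 0.0
[ 0.81  0.44 -0.84  2.23  1.54  0.17  0.35]
tcp [664.8 -73.4  53.9] {'dx': -6.0, 'dy': -5.8, 'dz': 46.9, 'rx': -0.02, 'ry': -0.08, 'rz': -0.02}
tcp [687.4 -70.   21.1] {'dx': -6.2, 'dy': -5.7, 'dz': 86.9, 'rx': -0.02, 'ry': -0.08, 'rz': -0.02}
```

View pics/e.png

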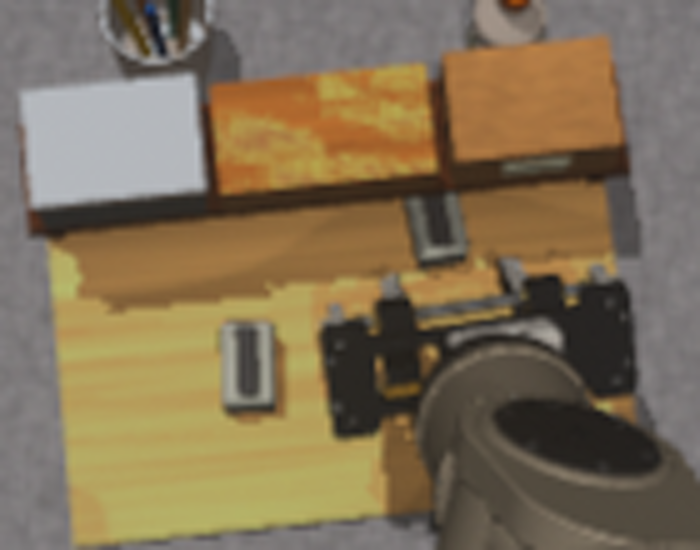

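The left weight stands upright at crop (248,365) after its pull. The right one at (437,235) is in line with the fingers at (392,285) and (512,270).

```bash
python3 -m jog '[{"dx":-6,"dy":-5.8,"dz":25,"rx":0,"ry":-0.08,"rz":0,"grip":62},{"dx":-6,"dy":-5.8,"dz":47,"rx":0,"ry":-0.08,"rz":0,"grip":62},{"dx":-6,"dy":-5.8,"dz":67,"rx":0,"ry":-0.08,"rz":0,"grip":62},{"dx":-6,"dy":-5.8,"dz":87,"rx":0,"ry":-0.08,"rz":0,"grip":62},{"dx":-6,"dy":-5.8,"dz":87,"rx":0,"ry":-0.08,"rz":0,"grip":62},{"dx":-6,"dy":-5.8,"dz":87,"rx":0,"ry":-0.08,"rz":0,"grip":62}]'
python3 -c "
from h import *
st();print(pose()[2]['joint_positions'].round(2))
rowz([676.8,-71.6,36.5],dirn(.15,.61),.15,back=0)"
```

```text
time_s: 14.1
eef_pos: [686.4, -68.2, 20.6]
eef_rot: [-3.141, 0.609, -2.993]
wrist_force: [0.3, -0.6, 0.1]
gripper_width: 62.4
finger_force: 0.0
t 14.1 grasp [675.7 -69.8  36. ] z [ 0.566  0.085 -0.82 ] rot [-3.141  0.609 -2.993] F [ 0.34 -0.63  0.1 ] T [-0.01  0.41 -0.05] w 62.4 ff 0.0
[ 0.79  0.69 -0.89  2.14  1.91  0.34  0.09]
tcp [687.4 -70.   21.1] {'dx': -0.9, 'dy': -1.9, 'dz': 0.1, 'rx': -0.01, 'ry': -0.01, 'rz': -0.01}
```

```bash
python3 -m jog '[{"dx":-0.9,"dy":-1.9,"dz":0,"rx":0,"ry":0,"rz":0,"grip":62},{"dx":-0.9,"dy":-1.9,"dz":0,"rx":0,"ry":0,"rz":0,"grip":28},{"dx":-0.9,"dy":-1.9,"dz":0,"rx":0,"ry":0,"rz":0,"grip":28},{"dx":-0.9,"dy":-1.9,"dz":0,"rx":0,"ry":0,"rz":0,"grip":28},{"dx":-0.9,"dy":-1.9,"dz":0,"rx":0,"ry":0,"rz":0,"grip":28},{"dx":-0.9,"dy":-1.9,"dz":0,"rx":0,"ry":0,"rz":0,"grip":28}]' 10
python3 -c "
from h import *
st();p,R,_=pose()
for d in([0,0,1],[-20,-3,0],[-40,-6,0],[-60,-9,0]):print(d,R.inv().apply(d).round(1))"
```

```text
time_s: 14.7
eef_pos: [688.1, -70.3, 22.2]
eef_rot: [-3.139, 0.611, -2.991]
wrist_force: [-3.0, 1.1, 6.2]
gripper_width: 34.1
finger_force: 10.0
t 14.7 grasp [677.4 -71.9  37.6] z [ 0.568  0.084 -0.819] rot [-3.139  0.611 -2.991] F [-2.98  1.1   6.18] T [0.25 0.09 0.15] w 34.1 ff 10.0
[0, 0, 1] [-0.6 -0.  -0.8]
[-20, -3, 0] [ 16.6   0.  -11.6]
[-40, -6, 0] [ 33.1   0.  -23.2]
[-60, -9, 0] [ 49.7   0.  -34.8]
```

```bash
python3 -m jog '[{"dx":-0.2,"dy":0,"dz":-0.3,"rx":0,"ry":0,"rz":0,"grip":28},{"dx":3.9,"dy":0,"dz":-3.2,"rx":0,"ry":0,"rz":0,"grip":28},{"dx":8,"dy":0,"dz":-6.1,"rx":0,"ry":0,"rz":0,"grip":28},{"dx":12.2,"dy":0,"dz":-9,"rx":0,"ry":0,"rz":0,"grip":28},{"dx":16.4,"dy":0,"dz":-11.8,"rx":0,"ry":0,"rz":0,"grip":28}]'| grep -E "wrist|eef_pos"; for i in 1 2 3 4 5 6; do python3 -m jog '[{"dx":4.1,"dy":0,"dz":-2.9,"rx":0,"ry":0,"rz":0,"grip":28}]' | grep -E "wrist|eef_pos"; done
```

```text
eef_pos: [667.6, -73.7, 22.2]
wrist_force: [2.3, 0.4, 1.5]
eef_pos: [662.7, -74.4, 22.2]
wrist_force: [2.0, 0.3, 1.1]
eef_pos: [657.7, -75.1, 22.2]
wrist_force: [2.2, 0.6, 0.6]
eef_pos: [652.7, -75.8, 22.2]
wrist_force: [2.3, 0.0, 1.1]
eef_pos: [647.7, -76.6, 22.2]
wrist_force: [1.4, 1.0, 0.7]
eef_pos: [642.7, -77.3, 22.2]
wrist_force: [1.5, 0.8, 1.2]
eef_pos: [637.7, -78.0, 22.2]
wrist_force: [1.6, 0.0, 1.4]
```

Drag here was about 1.5 to 2 N at a similar load, so the right weight is the slick one. I'll pull it a bit further, then lift it.

```bash
python3 -m jog '[{"dx":5,"dy":0,"dz":-3.5,"rx":0,"ry":0,"rz":0,"grip":28},{"dx":10,"dy":0,"dz":-7,"rx":0,"ry":0,"rz":0,"grip":28},{"dx":15,"dy":0,"dz":-10.5,"rx":0,"ry":0,"rz":0,"grip":28},{"dx":20,"dy":0,"dz":-14,"rx":0,"ry":0,"rz":0,"grip":28},{"dx":20,"dy":0,"dz":-14,"rx":0,"ry":0,"rz":0,"grip":28}]'| grep -E "wrist|eef_pos"; python3 -m jog '[{"dx":0,"dy":0,"dz":0,"rx":0,"ry":0,"rz":0,"grip":28},{"dx":0,"dy":0,"dz":0,"rx":0,"ry":0,"rz":0,"grip":28},{"dx":-17,"dy":0,"dz":-25,"rx":0,"ry":0,"rz":0,"grip":28},{"dx":-40,"dy":0,"dz":-57,"rx":0,"ry":0,"rz":0,"grip":28},{"dx":-63,"dy":0,"dz":-90,"rx":0,"ry":0,"rz":0,"grip":28},{"dx":-63,"dy":0,"dz":-90,"rx":0,"ry":0,"rz":0,"grip":28},{"dx":-63,"dy":0,"dz":-90,"rx":0,"ry":0,"rz":0,"grip":28}]' 30
python3 -c "
from h import *
st();print(pose()[2]['joint_positions'].round(2))
rowz([501.6,-395,150],dirn(.04,.611),.04)"
```

```text
eef_pos: [613.1, -81.8, 22.1]
wrist_force: [-2.3, 0.0, 5.1]
time_s: 17.0
eef_pos: [613.3, -81.2, 132.3]
eef_rot: [-3.138, 0.609, -2.991]
wrist_force: [0.0, -0.0, -5.4]
gripper_width: 33.7
finger_force: 30.0
t 17.0 grasp [602.7 -82.8 147.7] z [ 0.566  0.083 -0.82 ] rot [-3.138  0.609 -2.991] F [ 0.02 -0.01 -5.4 ] T [-0.14  0.98 -0.02] w 33.7 ff 30.0
[ 1.07  0.41 -1.09  2.23  1.13  0.23  0.79]
tcp [ 512.4 -394.6  134.6] {'dx': 119.2, 'dy': -294.9, 'dz': -85.0, 'rx': 0.69, 'ry': -0.02, 'rz': 1.04}
```

```bash
python3 -m jog '[{"dx":119,"dy":-295,"dz":-85,"rx":0.69,"ry":0,"rz":1.04,"grip":28},{"dx":119,"dy":-295,"dz":-85,"rx":0.69,"ry":0,"rz":1.04,"grip":28},{"dx":119,"dy":-295,"dz":-85,"rx":0.69,"ry":0,"rz":1.04,"grip":28},{"dx":119,"dy":-295,"dz":-85,"rx":0.69,"ry":0,"rz":1.04,"grip":28},{"dx":119,"dy":-295,"dz":-85,"rx":0.69,"ry":0,"rz":1.04,"grip":28},{"dx":119,"dy":-295,"dz":-85,"rx":0.69,"ry":0,"rz":1.04,"grip":28},{"dx":119,"dy":-295,"dz":-85,"rx":0.69,"ry":0,"rz":1.04,"grip":28},{"dx":119,"dy":-295,"dz":-85,"rx":0.69,"ry":0,"rz":1.04,"grip":28}]'
python3 -c "
from h import *
st();print(pose()[2]['joint_positions'].round(2))
rowz([501.6,-395,150],dirn(.04,.611),.04)"
```

```text
time_s: 17.8
eef_pos: [510.9, -397.5, 133.1]
eef_rot: [3.139, 0.609, -3.105]
wrist_force: [1.2, -0.1, -4.3]
gripper_width: 34.1
finger_force: 30.0
t 17.8 grasp [ 500.2 -398.   148.5] z [ 0.572  0.024 -0.82 ] rot [ 3.139  0.609 -3.105] F [ 1.21 -0.14 -4.31] T [-0.01  0.97 -0.  ] w 34.1 ff 30.0
[ 1.74  0.64 -1.2   2.05  0.45  0.39  1.99]
tcp [ 512.4 -394.6  134.6] {'dx': -2.1, 'dy': 2.9, 'dz': -0.3, 'rx': 0.01, 'ry': -0.02, 'rz': -0.03}
```

```bash
python3 -c "
from h import *
crop('top',420,150,70,115,5,'pics/f1.png');crop('scene',170,220,180,160,4,'pics/f2.png')
a=cv2.imread('pics/f1.png');b=cv2.imread('pics/f2.png')[:560,:440]
o=np.zeros((575,800,3),np.uint8);o[:575,:350]=a;o[:560,355:795]=b;cv2.imwrite('pics/f.png',o)
print(proj('top',[[513,-393.5,85],[500,-398,120]]),proj('scene',[[513,-393.5,85]]))"
```

```text
[[454.93399174 223.21011042]
 [459.82848624 225.55554989]] [[235.52388293 297.48369022]]
```

View pics/f.png

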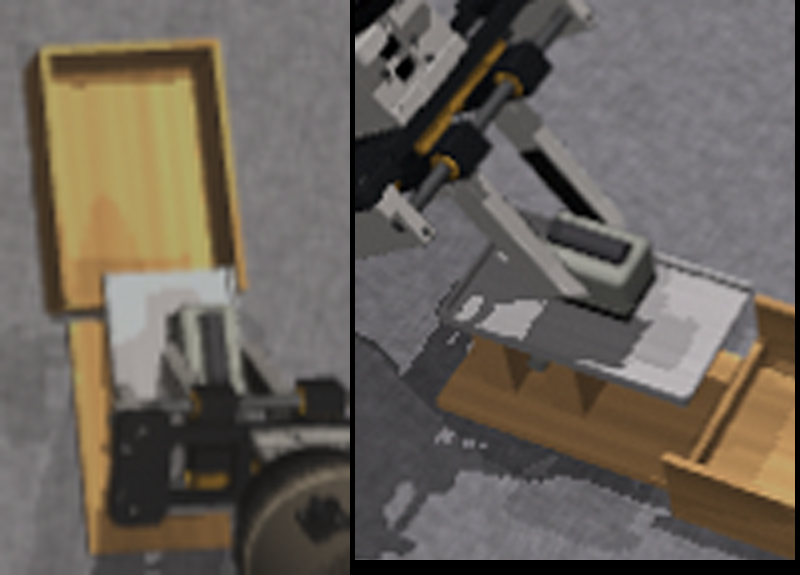

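The weight hangs level over the tray, its far end at crop (213,310). The tray's outlet edge centre is at (168,272).

```bash
python3 -c "
from h import *
f=lambda x,y:[420+x/5,150+y/5]
print('weight far end L,R',onz('top',[f(186,312),f(240,310)],154).round(1))
print('tray outlet',onz('top',[f(104,276),f(234,268)],87).round(1))
rowz([501.6,-395,118],dirn(.04,.611),.04)"
```

```text
weight far end L,R [[ 533.6 -383.   154. ]
 [ 534.5 -414.7  154. ]]
tray outlet [[ 569.2 -352.8   87. ]
 [ 573.6 -433.3   87. ]]
tcp [ 512.4 -394.6  102.6] {'dx': 15.2, 'dy': 6.0, 'dz': 26.0, 'rx': -0.03, 'ry': -0.02, 'rz': -0.09}
```

```bash
python3 -m jog '[{"dx":3,"dy":7,"dz":14,"rx":0,"ry":0,"rz":0,"grip":28},{"dx":11,"dy":7,"dz":28.8,"rx":0,"ry":0,"rz":0,"grip":28},{"dx":11,"dy":7,"dz":28.8,"rx":0,"ry":0,"rz":0,"grip":28},{"dx":12,"dy":7,"dz":30,"rx":0,"ry":0,"rz":0,"grip":28},{"dx":12,"dy":7,"dz":30,"rx":0,"ry":0,"rz":0,"grip":28}]'
python3 -c "
from h import *
st()"
```

```text
time_s: 18.4
eef_pos: [520.2, -387.4, 102.9]
eef_rot: [3.141, 0.61, -3.102]
wrist_force: [-1.3, -0.1, -5.1]
gripper_width: 33.9
finger_force: 30.0
t 18.4 grasp [ 509.5 -387.8  118.3] z [ 0.573  0.024 -0.819] rot [ 3.141  0.61  -3.102] F [-1.27 -0.14 -5.07] T [-0.03  1.01  0.01] w 33.9 ff 30.0
```

```bash
python3 -m jog '[{"dx":2.5,"dy":-6,"dz":-1.5,"rx":0,"ry":0,"rz":0,"grip":28},{"dx":2.5,"dy":-6,"dz":-1.5,"rx":0,"ry":0,"rz":0,"grip":28},{"dx":3.7,"dy":-6,"dz":0.2,"rx":0,"ry":0,"rz":0,"grip":28},{"dx":3.7,"dy":-6,"dz":0.2,"rx":0,"ry":0,"rz":0,"grip":28}]'
python3 -c "
from h import *
st();p,R,_=pose();print(R.inv().apply([0,0,-1]))"
```

```text
time_s: 18.8
eef_pos: [517.3, -393.6, 100.1]
eef_rot: [3.14, 0.61, -3.103]
wrist_force: [0.6, 0.5, -3.8]
gripper_width: 34.0
finger_force: 30.0
t 18.8 grasp [ 506.5 -394.1  115.5] z [ 0.573  0.024 -0.819] rot [ 3.14   0.61  -3.103] F [ 0.6   0.5  -3.82] T [ 0.06  1.02 -0.03] w 34.0 ff 30.0
[ 0.57319421 -0.0011394   0.81941876]
```

```bash
for i in 1 2; do python3 -m jog '[{"dx":0.6,"dy":0,"dz":0.8,"rx":0,"ry":0,"rz":0,"grip":28},{"dx":0.6,"dy":0,"dz":0.8,"rx":0,"ry":0,"rz":0,"grip":28}]' | grep -E "wrist|eef_pos"; done
```

```text
eef_pos: [517.5, -393.4, 99.2]
wrist_force: [-0.2, -0.3, -3.7]
eef_pos: [517.9, -393.6, 98.7]
wrist_force: [-0.1, 0.4, 1.1]
```

```bash
python3 -m jog '[{"dx":0,"dy":0,"dz":0,"rx":0,"ry":0,"rz":0,"grip":54},{"dx":0,"dy":0,"dz":0,"rx":0,"ry":0,"rz":0,"grip":54},{"dx":0,"dy":0,"dz":0,"rx":0,"ry":0,"rz":0,"grip":54},{"dx":0,"dy":0,"dz":0,"rx":0,"ry":0,"rz":0,"grip":54},{"dx":0,"dy":0,"dz":0,"rx":0,"ry":0,"rz":0,"grip":54},{"dx":0,"dy":0,"dz":0,"rx":0,"ry":0,"rz":0,"grip":54},{"dx":0,"dy":0,"dz":0,"rx":0,"ry":0,"rz":0,"grip":54},{"dx":0,"dy":0,"dz":0,"rx":0,"ry":0,"rz":0,"grip":54}]' 30
python3 -m jog '[{"dx":0,"dy":0,"dz":-50,"rx":0,"ry":0,"rz":0,"grip":54},{"dx":0,"dy":0,"dz":-90,"rx":0,"ry":0,"rz":0,"grip":54},{"dx":-40,"dy":0,"dz":-110,"rx":0,"ry":0,"rz":0,"grip":54},{"dx":-40,"dy":0,"dz":-110,"rx":0,"ry":0,"rz":0,"grip":54}]'
python3 -c "
from h import *
st();print(pose()[2]['joint_positions'].round(2))
crop('scene',170,220,180,160,4,'pics/g.png')"
```

```text
time_s: 20.0
eef_pos: [517.5, -393.6, 98.3]
eef_rot: [3.141, 0.611, -3.102]
wrist_force: [-0.0, -0.8, 0.5]
gripper_width: 53.9
finger_force: 0.0
time_s: 20.4
eef_pos: [490.1, -396.0, 217.2]
eef_rot: [-3.136, 0.615, -3.1]
wrist_force: [-0.2, -0.0, -1.0]
gripper_width: 54.1
finger_force: 0.0
t 20.4 grasp [ 479.2 -396.3  232.6] z [ 0.576  0.019 -0.817] rot [-3.136  0.615 -3.1  ] F [-0.23 -0.01 -0.99] T [0.01 0.37 0.05] w 54.1 ff 0.0
[ 1.83  0.42 -1.2   2.02 -0.05  0.5   2.41]
```

View pics/g.png

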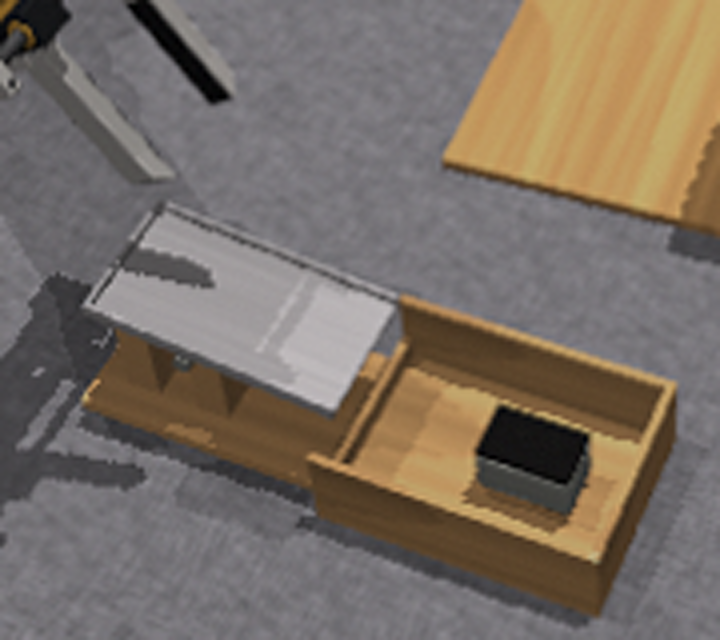

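The slick weight lies in the repair box at crop (530,455) and the tray is level again. Next is the gripping weight, which tool-down can reach now.

```bash
python3 -c "
from h import *
print(onz('top',[[309.6,212.2]],8))
rowz([595.5,55.5,170],[0,0,-1],.02)"
```

```text
[[565.63585485  54.52888483   8.        ]]
tcp [595.5  55.5 151.2] {'dx': -66.4, 'dy': 447.1, 'dz': 121.9, 'rx': 0.02, 'ry': 7.01, 'rz': 0.23}
```

```bash
python3 -m jog '[{"dx":-66,"dy":447,"dz":122,"rx":0,"ry":7,"rz":0.2,"grip":62},{"dx":-66,"dy":447,"dz":122,"rx":0,"ry":7,"rz":0.2,"grip":62},{"dx":-66,"dy":447,"dz":122,"rx":0,"ry":7,"rz":0.2,"grip":62},{"dx":-66,"dy":447,"dz":122,"rx":0,"ry":7,"rz":0.2,"grip":62},{"dx":-66,"dy":447,"dz":122,"rx":0,"ry":7,"rz":0.2,"grip":62},{"dx":-66,"dy":447,"dz":122,"rx":0,"ry":7,"rz":0.2,"grip":62},{"dx":-66,"dy":447,"dz":122,"rx":0,"ry":7,"rz":0.2,"grip":62},{"dx":-66,"dy":447,"dz":122,"rx":0,"ry":7,"rz":0.2,"grip":62}]'
python3 -c "
from h import *
st();print(pose()[2]['joint_positions'].round(2))
rowz([595,55.5,140],[0,0,-1],.02)"
```

```text
time_s: 21.25
eef_pos: [551.7, -130.0, 169.9]
eef_rot: [3.137, -0.003, -3.118]
wrist_force: [1.3, 1.0, -0.4]
gripper_width: 62.1
finger_force: 0.0
t 21.25 grasp [ 551.8 -130.1  188.7] z [-0.003  0.004 -1.   ] rot [ 3.137e+00 -3.000e-03 -3.118e+00] F [ 1.26  0.96 -0.36] T [ 0.1  -0.23  0.  ] w 62.1 ff 0.0
[ 0.81  0.41 -0.86  1.84  0.35  1.05  1.4 ]
tcp [595.   55.5 121.2] {'dx': -47.8, 'dy': 184.2, 'dz': 49.4, 'rx': 0.05, 'ry': -0.04, 'rz': 0.04}
```

```bash
python3 -m jog '[{"dx":-48,"dy":184,"dz":49,"rx":0,"ry":0,"rz":0,"grip":62},{"dx":-48,"dy":184,"dz":49,"rx":0,"ry":0,"rz":0,"grip":62},{"dx":-48,"dy":184,"dz":49,"rx":0,"ry":0,"rz":0,"grip":62},{"dx":-48,"dy":184,"dz":49,"rx":0,"ry":0,"rz":0,"grip":62},{"dx":-48,"dy":184,"dz":49,"rx":0,"ry":0,"rz":0,"grip":62},{"dx":-48,"dy":184,"dz":49,"rx":0,"ry":0,"rz":0,"grip":62},{"dx":-48,"dy":184,"dz":49,"rx":0,"ry":0,"rz":0,"grip":62},{"dx":-48,"dy":184,"dz":49,"rx":0,"ry":0,"rz":0,"grip":62}]'
python3 -c "
from h import *
st();print(pose()[2]['joint_positions'].round(2))
rowz([594,55.5,32],[0,0,-1],.02)"
```

```text
time_s: 22.05
eef_pos: [594.2, 52.3, 123.1]
eef_rot: [3.136, -0.001, -3.12]
wrist_force: [0.8, -0.5, 0.5]
gripper_width: 61.8
finger_force: 0.0
t 22.05 grasp [594.2  52.2 141.9] z [-0.001  0.005 -1.   ] rot [ 3.136e+00 -1.000e-03 -3.120e+00] F [ 0.85 -0.52  0.46] T [ 0.06 -0.09 -0.01] w 61.8 ff 0.0
[ 0.45  0.52 -0.84  1.82  0.45  1.    1.02]
tcp [594.   55.5  13.2] {'dx': 0.1, 'dy': 2.7, 'dz': 109.9, 'rx': 0.06, 'ry': -0.01, 'rz': 0.02}
```

```bash
python3 -m jog '[{"dx":0,"dy":2.7,"dz":50,"rx":0,"ry":0,"rz":0,"grip":62},{"dx":0,"dy":2.7,"dz":85,"rx":0,"ry":0,"rz":0,"grip":62},{"dx":0,"dy":2.7,"dz":107,"rx":0,"ry":0,"rz":0,"grip":62},{"dx":0,"dy":2.7,"dz":107,"rx":0,"ry":0,"rz":0,"grip":62},{"dx":0,"dy":2.7,"dz":107,"rx":0,"ry":0,"rz":0,"grip":28},{"dx":0,"dy":2.7,"dz":107,"rx":0,"ry":0,"rz":0,"grip":28},{"dx":0,"dy":2.7,"dz":107,"rx":0,"ry":0,"rz":0,"grip":28},{"dx":0,"dy":2.7,"dz":107,"rx":0,"ry":0,"rz":0,"grip":28}]' 30
python3 -m jog '[{"dx":0,"dy":0,"dz":0,"rx":0,"ry":0,"rz":0,"grip":28},{"dx":0,"dy":0,"dz":-40,"rx":0,"ry":0,"rz":0,"grip":28},{"dx":0,"dy":0,"dz":-70,"rx":0,"ry":0,"rz":0,"grip":28},{"dx":0,"dy":0,"dz":-70,"rx":0,"ry":0,"rz":0,"grip":28}]'
python3 -c "
from h import *
st();print(pose()[2]['joint_positions'].round(2))
rowz([481,372,105],[0,0,-1],.02)"
```

```text
time_s: 22.85
eef_pos: [594.8, 56.6, 17.5]
eef_rot: [3.136, 0.001, -3.119]
wrist_force: [-0.3, -0.7, 13.4]
gripper_width: 33.6
finger_force: 30.5
time_s: 23.25
eef_pos: [596.1, 57.5, 90.2]
eef_rot: [3.135, 0.005, -3.118]
wrist_force: [0.9, -0.3, -3.8]
gripper_width: 34.2
finger_force: 30.0
t 23.25 grasp [596.   57.4 109. ] z [ 0.005  0.006 -1.   ] rot [ 3.135  0.005 -3.118] F [ 0.89 -0.28 -3.77] T [ 0.08 -0.18 -0.03] w 34.2 ff 30.0
[ 0.42  0.56 -0.82  1.85  0.49  0.95  0.98]
tcp [481.  372.   86.2] {'dx': 107.8, 'dy': 317.1, 'dz': 5.4, 'rx': 0.07, 'ry': 0.06, 'rz': 0.04}
```

```bash
python3 -m jog '[{"dx":108,"dy":317,"dz":5,"rx":0,"ry":0,"rz":0,"grip":28},{"dx":108,"dy":317,"dz":5,"rx":0,"ry":0,"rz":0,"grip":28},{"dx":108,"dy":317,"dz":5,"rx":0,"ry":0,"rz":0,"grip":28},{"dx":108,"dy":317,"dz":5,"rx":0,"ry":0,"rz":0,"grip":28},{"dx":108,"dy":317,"dz":5,"rx":0,"ry":0,"rz":0,"grip":28},{"dx":108,"dy":317,"dz":5,"rx":0,"ry":0,"rz":0,"grip":28},{"dx":108,"dy":317,"dz":5,"rx":0,"ry":0,"rz":0,"grip":28},{"dx":108,"dy":317,"dz":5,"rx":0,"ry":0,"rz":0,"grip":28}]'
python3 -m jog '[{"dx":0,"dy":0,"dz":0,"rx":0,"ry":0,"rz":0,"grip":28},{"dx":0,"dy":0,"dz":0,"rx":0,"ry":0,"rz":0,"grip":28}]'
python3 -c "
from h import *
st();print(pose()[2]['joint_positions'].round(2))
rowz([481,372,42],[0,0,-1],.02)"
```

```text
time_s: 24.05
eef_pos: [475.0, 376.7, 82.9]
eef_rot: [3.133, -0.002, -3.111]
wrist_force: [0.3, 0.5, -3.4]
gripper_width: 33.5
finger_force: 30.0
time_s: 24.25
eef_pos: [479.0, 370.0, 82.5]
eef_rot: [3.137, -0.001, -3.119]
wrist_force: [0.6, -0.6, -4.6]
gripper_width: 34.1
finger_force: 30.0
t 24.25 grasp [479.  369.9 101.3] z [-0.001  0.005 -1.   ] rot [ 3.137e+00 -1.000e-03 -3.119e+00] F [ 0.56 -0.59 -4.57] T [ 0.06 -0.21  0.01] w 34.1 ff 30.0
[-0.13  0.59 -0.84  1.83  0.52  0.95  0.4 ]
tcp [481.  372.   23.2] {'dx': -2.1, 'dy': 1.6, 'dz': 59.3, 'rx': 0.06, 'ry': -0.01, 'rz': 0.03}
```

```bash
python3 -m jog '[{"dx":0,"dy":0,"dz":30,"rx":0,"ry":0,"rz":0,"grip":28},{"dx":0,"dy":0,"dz":55,"rx":0,"ry":0,"rz":0,"grip":28},{"dx":0,"dy":0,"dz":59,"rx":0,"ry":0,"rz":0,"grip":28},{"dx":0,"dy":0,"dz":59,"rx":0,"ry":0,"rz":0,"grip":28}]'|grep -E "wrist|eef_pos"; for i in 1 2 3 4; do python3 -m jog '[{"dx":0,"dy":0,"dz":1,"rx":0,"ry":0,"rz":0,"grip":28},{"dx":0,"dy":0,"dz":1,"rx":0,"ry":0,"rz":0,"grip":28}]' | grep -E "wrist|eef_pos"; done
```

```text
eef_pos: [478.8, 370.6, 24.0]
wrist_force: [0.5, 0.3, -3.4]
eef_pos: [479.4, 371.9, 24.4]
wrist_force: [1.0, 0.1, -3.9]
eef_pos: [479.0, 371.7, 22.8]
wrist_force: [0.1, 0.2, -3.4]
eef_pos: [478.7, 371.7, 21.3]
wrist_force: [-0.2, 0.4, -4.3]
eef_pos: [478.7, 371.7, 20.2]
wrist_force: [-0.6, -0.2, -4.7]
```

```bash
for i in 1 2; do python3 -m jog '[{"dx":0,"dy":0,"dz":0.8,"rx":0,"ry":0,"rz":0,"grip":28},{"dx":0,"dy":0,"dz":0.8,"rx":0,"ry":0,"rz":0,"grip":28}]' | grep -E "wrist|eef_pos"; done
```

```text
eef_pos: [478.7, 371.7, 19.6]
wrist_force: [0.2, -0.7, -3.5]
eef_pos: [478.8, 371.8, 19.5]
wrist_force: [-3.6, -4.5, 11.0]
```

Contact. Release and retreat.

```bash
python3 -m jog '[{"dx":0,"dy":0,"dz":0,"rx":0,"ry":0,"rz":0,"grip":64},{"dx":0,"dy":0,"dz":0,"rx":0,"ry":0,"rz":0,"grip":64},{"dx":0,"dy":0,"dz":0,"rx":0,"ry":0,"rz":0,"grip":64},{"dx":0,"dy":0,"dz":0,"rx":0,"ry":0,"rz":0,"grip":64},{"dx":0,"dy":0,"dz":-40,"rx":0,"ry":0,"rz":0,"grip":64},{"dx":0,"dy":0,"dz":-80,"rx":0,"ry":0,"rz":0,"grip":64},{"dx":0,"dy":0,"dz":-130,"rx":0,"ry":0,"rz":0,"grip":64},{"dx":0,"dy":0,"dz":-150,"rx":0,"ry":0,"rz":0,"grip":64}]'
python3 -m jog '[{"dx":0,"dy":-50,"dz":0,"rx":0,"ry":0,"rz":0,"grip":64},{"dx":0,"dy":-100,"dz":0,"rx":0,"ry":0,"rz":0,"grip":64},{"dx":0,"dy":-150,"dz":0,"rx":0,"ry":0,"rz":0,"grip":64},{"dx":0,"dy":-180,"dz":0,"rx":0,"ry":0,"rz":0,"grip":64},{"dx":0,"dy":-180,"dz":0,"rx":0,"ry":0,"rz":0,"grip":64},{"dx":0,"dy":-180,"dz":0,"rx":0,"ry":0,"rz":0,"grip":64},{"dx":0,"dy":-180,"dz":0,"rx":0,"ry":0,"rz":0,"grip":64}]'
python3 -c "
from h import *
cv2.imwrite('pics/z.png',camera('top')[:,:,::-1]); cv2.imwrite('pics/z2.png',camera('scene')[:,:,::-1])
a=cv2.imread('pics/z.png')[100:310,170:490];b=cv2.imread('pics/z2.png')[90:390,180:480]
o=np.zeros((310,640,3),np.uint8);o[:210,:320]=a;o[:300,330:630]=b;cv2.imwrite('pics/zz.png',cv2.resize(o,None,fx=1.25,fy=1.25))"
```

```text
time_s: 26.65
eef_pos: [479.5, 372.3, 173.1]
eef_rot: [3.133, 0.003, -3.118]
wrist_force: [0.1, 0.2, 0.1]
gripper_width: 63.9
finger_force: 0.0
time_s: 27.35
eef_pos: [482.9, 191.9, 167.8]
eef_rot: [3.135, -0.0, -3.117]
wrist_force: [0.3, -0.0, -0.6]
gripper_width: 63.7
finger_force: 0.0
```

View pics/zz.png

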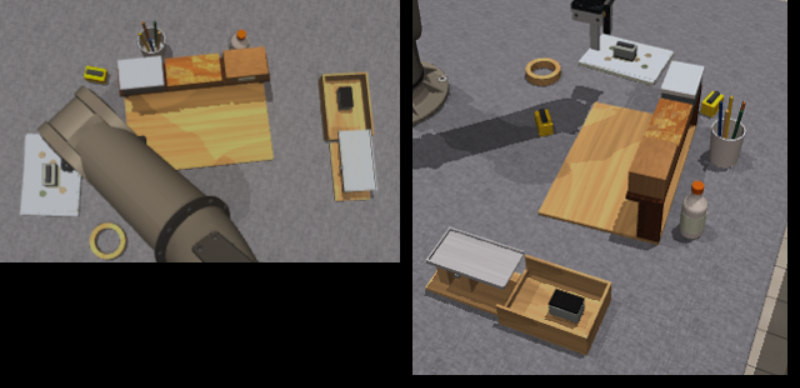

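The gripping weight stands on the drawings at (50,175) in this picture. The slick one lies in the box at (345,97), the tray is level and the bystanders are undisturbed.

```bash
python3 -c "
from plant import ticket
print(ticket.close_job())"
```

```text
the job is handed in; nothing more can be done
None
```

The job is handed in: the slick weight (the right one) slid off the tipping tray into the repair box, the gripping one stands on the stack of drawings, and the glue, pencils and tape were left alone; the judge's verdict was not shown.

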